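# Fit the dryer cartridge to the spectrometer's purge station

## Robot

A 6-joint arm with a two-finger parallel gripper is mounted at the origin on the work surface. World frame = base frame: x ahead of the robot, y to its left, z up, the work surface at z = 0. Lengths are in m, angles in rad, forces in N, time in s.
With the tool pointing down it reaches from about 0.225 to 0.875 m from the base axis. Payload 3.4 kg.
Tool frame: the origin (TCP) lies at the very end of the fingers, on their centre line; the grasp point (between the pads) lies 19 mm behind it; x points along the fingers, z is the direction in which the jaws open and shut, and the axes are right-handed (so a half turn about x gives the same grasp; the last joint's range is limited). The gripper opens to 85 mm and grips with 20 to 120 N. Pads are 22 mm wide; open, the fingers measure 114 mm over their backs; the gripper's body (76 mm by 85 mm) begins 54 mm behind the grasp point. The pads swing forward as they close: fully open they stand 13 mm farther back than shut.
Start: joints at [1.002, 0.276, 1.505, -0, 1.361, -0.121], TCP at [0.249, 0.518, 0.231] pointing down, gripper open.
Joint ranges: [-2.89, 2.89], [-0.75, 2.08], [0.22, 2.7], [-1.18, 4.32], [0.11, 2.71], [-2.7, 2.7]. Speed limits (rad/s): [2.57, 2.57, 3.14, 3.14, 3.14, 3.14].

## Interface

Orientations are given as a unit quaternion [w, x, y, z].
In Python, from rig import manip, viewer, finder gives the robot as it stands.
- The arm moves only by the tool move_arm, never from a script. Its argument "rows" is a list of rows, each a list of 3 entries, a list of its own where there are three numbers: the shift along the tool's x, y, z in mm, then the turn about the tool's x in rad, then the finger opening in mm, from 0 to 85.4. A call has 1 to 8 rows; each row is the pose to reach, as a shift and turn from the pose measured when the call began, along the tool's axes at that moment; what a row does not reach only later rows make up. A row lasts 1/12 s, in which the tool goes at most 41.7 mm and 7.16 degrees, less where a joint would pass 70% of its speed; a pose out of reach is approached as far as the arm can. A call with a gripper value outside its range is refused whole. The fingers move at their own pace and stop on an object; "force" is the grip in N (left out, the last holds). Time passes only in rows, so rows that repeat a pose let the fingers close. It gives the time, the measured TCP pose, the force and the opening at its end, in the units of the state.
- manip.get_state(): the state, without advancing time (a new reading comes with each control period).
- viewer.get_image(name): name is "side" or "top" or "wrist"; returns the picture (400x640x3 uint8, red, green, blue); there is no depth.
- viewer.get_calibration(name): a dict with "mtx" (3x3 intrinsics, pixels), "R" (3x3) and "t" (3): a world point X has camera coordinates R X + t. Camera axes: x right, y down, z forward; pixel columns grow to the right and rows downward; lengths in m; the calibration is good to about 2 mm. A picture is of the moment at which its call begins: read the wrist's pose just before it. get_calibration takes no time and is no camera call; for the wrist camera it gives the pose at the moment of the call.
- manip.sign_off(): hands the job in, once; it reports no verdict.
Trained networks look in the newest picture that a camera, given by its name, has taken for a name from the list of things; names that differ only in an ending like _2 or _b are one class to them, and where a whole thing is asked for, a point or a joint stands for the part that bears it (a point fixed in the world has none). Each returns a list of dicts, best first, with "score" (0 to 1); they miss things now and then, are a little off and sometimes report something else, mostly with a low value. They report only what shows in the picture. A call takes as long as a camera call.
- finder.look_for(target, camera): "centre" ([column, row] in pixels, amid what is visible of it).
- finder.trace(target, camera): "mask" (400x640 bool, what is visible of it) and "centre" ([column, row] in pixels, amid what is visible of it).
The state is a dict: "clock": time; "qpos": joint angles; "qd": joint speeds; "effort": joint torques, N m; "position": TCP position; "ee_rot": TCP orientation; "contact_force": force on the tool from outside, world axes, zero at the start; "moment": the same for the moment, N m; "width": finger opening in m.
Only numpy, scipy, OpenCV 4.12 (cv2) and the standard library are available. Lean on these libraries where they do the work, as an engineer would, in place of code of your own. Each camera call takes 0.05 s, during which the arm holds its last target.

## Task

Fit the teal dryer cartridge to the white purge station: first take it from its sloping cradle and stand it upright, on its metal nose, within the round pad, and let go of it. Then, by its orange handle bar or as you find best, lower its two brass lugs through the station's green-marked slots, push it in against the spring and turn it a quarter turn clockwise (seen from above), so that it locks with its lugs at the red marks and stays in when you let go. Do not let the cartridge fall over, and leave the other things on the bench where they are.

Things in the scene. Friction and masses are not known exactly. Their poses are not given: they have to be found in the camera images.
- cartridge: Sealed round dryer cartridge, 147 mm long, 0.24-0.38 kg. Origin: centre of its nose's flat end, on which it stands; z runs from the nose to the orange bar. Aluminium barrel dia. 48 mm, z = 0 to 48 mm, 2 mm bevel at the nose; teal canister dia. 52 mm, z = 48 to 112 mm. Centre of mass at about z = 70 mm. The same after a half turn about z. At the start it lies sloping in the cradle, its y axis level.
- bar (a point): Centre of the cartridge's orange grip bar, on its axis at z = 129.5 mm; axes as the cartridge's. The bar is 60 mm long along y, 14 mm thick along x and 35 mm high (z = 112 to 147 mm), standing on the canister's flat top.
- lugs (a point): Point on the cartridge's axis midway between its two brass bayonet lugs, at z = 24 mm; axes as the cartridge's. The lugs stick out of the barrel along +y and -y, to 34 mm from the axis; each is 10 mm wide (x) and 8 mm high (z = 20 to 28 mm).
- cradle: Fixed blue-grey cradle, base 160 x 90 x 8 mm, origin at the centre of its underside. The cartridge lies in two V saddles, axis 30 degrees above level, bar end up towards the cradle's +x, its origin at (-65, 0, 48) mm in the cradle's frame. The saddles hold it at cartridge z = 34-42 and 98-106 mm; between them its sides are free: grip across the cradle's y, lift out upwards.
- pad: Fixed round grey-green pad on the bench, diameter 110 mm, 4 mm thick, with a light ring on it; origin at the centre of its underside (bench level). The cartridge is to stand wholly on it, near its middle.
- station: Fixed white purge station, 130 x 130 mm, 80 mm high, bayonet socket in the middle of its top. Origin: centre of its underside. Green marks and the two entry slots lie on its +x and -x sides, red marks and the locking pockets on +y and -y. The lugs go round only clockwise seen from above (from +x to -y); a stop ends the turn at the pockets. The same after a half turn about z.
- socket (a point): Centre of the socket's mouth, at the aluminium ring's top; axes as the station's. Bore dia. 52.4 mm; slots and pockets about 18 mm wide. The nose meets the spring plunger with the cartridge's origin 26 mm below this point (lugs then in the slots); the lugs can turn once it is 39 mm below; bottom at 44 mm. Locked, the spring lifts the lugs into the pockets and the origin sits 34 mm below.
- plunger (a joint): Spring plunger at the bottom of the socket: 0 m when out, grows as it is pressed down, 0.018 m at the bottom. Spring 4 N at the start of the travel, 13 N where the lugs just clear (0.013 m), 17 N at the bottom. With the cartridge locked it reads about 0.008 m.
- dishes: Stack of three pale dishes, diameter 84 mm, 35 mm high; a bystander to leave alone. Origin: centre of its underside.
- beaker: Glass beaker, diameter 68 mm, 75 mm high; a bystander to leave alone. Origin: centre of its underside.
- meter: Cream hand meter lying flat, 120 x 55 x 24 mm; a bystander to leave alone. Origin: centre of its underside.
- flask: White bottle with a blue cap, diameter 60 mm, 130 mm high; a bystander to leave alone. Origin: centre of its underside.
- jar: Amber jar with a black lid, diameter 64 mm, 80 mm high; a bystander to leave alone. Origin: centre of its underside.
- driver: Screwdriver lying on the bench; a bystander to leave alone. Origin: centre of its underside.

How it is judged:
On the way, in this order (a step that is already met when the one before it is completed fails the run):
1. the cartridge stands upright on its nose on the pad, axis within 45 mm of the pad's centre, let go of (angle between cartridge's own z axis and vertical below 0.1 rad and horizontal distance between cartridge and pad below 0.045 m and height (world z) of cartridge below 0.009 m and contact force between cartridge and pad above 0.5 N and contact force between cartridge and the fingers below 0.05 N and contact force between cartridge and the arm below 0.05 N and linear speed of cartridge below 0.02 m/s), for 0.2 s.
2. the cartridge is pushed into the socket against the spring until its lugs clear the ring (plunger beyond 12 mm) (value of joint plunger above 0.012 m and horizontal distance between cartridge and socket below 0.008 m and angle between cartridge's own z axis and vertical below 0.15 rad).
At the end, for the whole second after the job is handed in: The cartridge is locked in the socket and at rest, let go of: its origin 31.5 to 37 mm below the socket's mouth and within 5 mm of its axis, upright within 0.1 rad, its lugs within 0.22 rad of the red-marked line, the plunger still pressed more than 5 mm (z of cartridge in the frame of socket between -0.037 and -0.0315 m and horizontal distance between cartridge and socket below 0.005 m and angle between cartridge's own z axis and vertical below 0.1 rad and angle between the y axis of cartridge and the y axis of station, either way round below 0.22 rad and value of joint plunger above 0.005 m and linear speed of cartridge below 0.01 m/s); the robot touches nothing.
It fails at once if the cartridge falls over (its axis more than 1.35 rad from upright) (angle between cartridge's own z axis and vertical above 1.35 rad).
It fails at once if another thing on the bench is moved by more than 30 mm (distance of any of dishes, beaker, meter, flask, jar, driver from where it was at the start of the episode above 0.03 m).
It also fails if it takes over 72 s, if anything falls off the work surface, if the arm or the gripper's body presses on something with over 40 N, if the wrist force passes 120 N, or if a joint passes its speed limit or range.

## Working session

There is one attempt and no reset: what is moved stays moved. The work goes in short steps, Python scripts to look and compute and a tool call to move; the robot and the scene stay as the last step left them, time stands still between calls to the robot, and variables do not carry over. Pictures are saved under pics/ and viewed, and the job is handed in when it is done.

Besides the shell and the picture viewer there is one more tool, called after "Call:" as name([rows], argument=value, ...), one row to a line, values as JSON. move_arm: Moves the arm, as the interface text tells. Its arguments: {"type":"object","properties":{"rows":{"type":"array"},"force":{"type":"number"}},"required":["rows"]}

```bash
ls; mkdir -p pics; python3 - <<'E'
from rig import manip, viewer, finder
import cv2
print(manip.get_state())
for n in ["side","top","wrist"]:
    im=viewer.get_image(n); cv2.imwrite(f"pics/a_{n}.png",im[:,:,::-1])
    c=viewer.get_calibration(n); print(n,c)
E
```

```text
pics
{'clock': 0.0, 'qpos': array([ 1.00198395e+00,  2.76622801e-01,  1.50612437e+00,  4.30212210e-06,
        1.36068882e+00, -1.21009965e-01]), 'qd': array([-0.00048712, -0.00025186, -0.00024891, -0.00018791,  0.00077   ,
       -0.00064823]), 'effort': array([ 9.18053920e-04, -4.16766715e+01, -2.45813477e+01,  1.69749211e-05,
        1.09979571e-02, -1.08776604e-05]), 'position': array([0.24869463, 0.51786214, 0.23042734]), 'ee_rot': array([ 0.59794667, -0.37677787,  0.59912696,  0.37622481]), 'contact_force': array([-0.60380131,  0.17848361,  0.05997939]), 'moment': array([-0.03579756, -0.03187902, -0.00752102]), 'width': 0.08512119365861588}
side {'mtx': array([[450.64858253,   0.        , 321.35938997],
       [  0.        , 450.64858253, 203.16876773],
       [  0.        ,   0.        ,   1.        ]]), 'R': array([[ 0.8117235 , -0.5838028 , -0.01671087],
       [-0.32691792, -0.43046683, -0.84132216],
       [ 0.48397276,  0.68838405, -0.54027564]]), 't': array([-0.49649475,  0.2746749 ,  1.11602143])}
top {'mtx': array([[362.25765449,   0.        , 313.68879917],
       [  0.        , 362.25765449, 195.92247146],
       [  0.        ,   0.        ,   1.        ]]), 'R': array([[ 0.01638125, -0.99980382, -0.01113482],
       [-0.99025013, -0.01468196, -0.13852477],
       [ 0.13833411,  0.01329546, -0.99029637]]), 't': array([-0.00813969,  0.63657362,  0.9791099 ])}
wrist {'mtx': array([[340.65457473,   0.        , 324.18673608],
       [  0.        , 340.65457473, 201.55122196],
       [  0.        ,   0.        ,   1.        ]]), 'R': array([[ 4.33736407e-01,  9.01039675e-01, -4.82677069e-04],
       [ 8.51316863e-01, -4.09625564e-01,  3.27820830e-01],
       [ 2.95181858e-01, -1.42598740e-01, -9.44739790e-01]]), 't': array([-0.57485334, -0.04198126,  0.38081781])}
```

View pics/a_side.png

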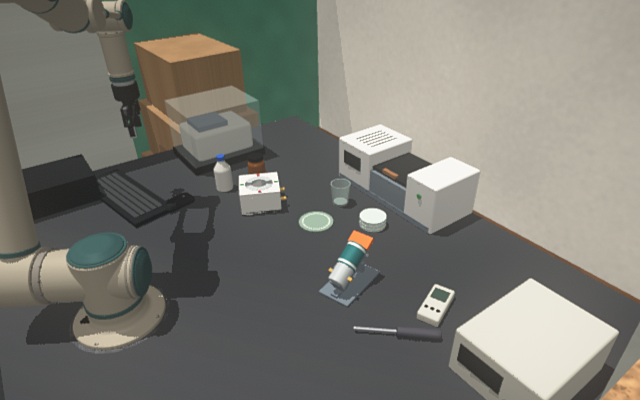

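View pics/a_top.png

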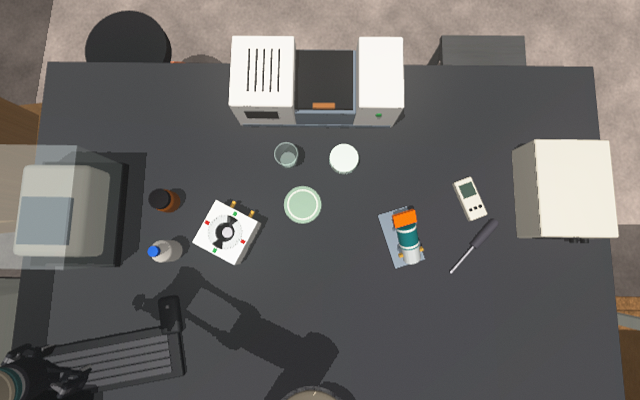

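View pics/a_wrist.png

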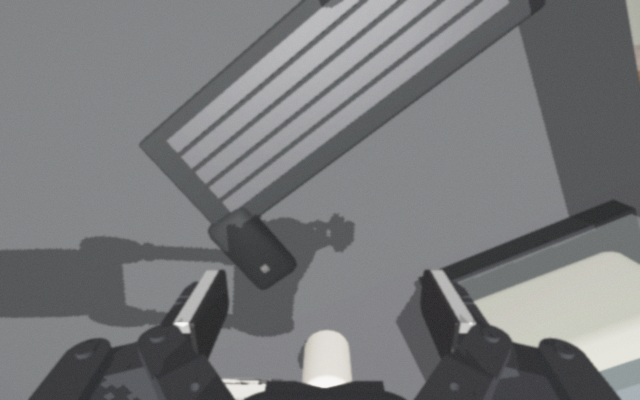

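```bash
cat > h.py <<'E'
from rig import manip, viewer, finder
import numpy as np, cv2
from scipy.spatial.transform import Rotation as Rn
def ray(cal,px):
    d=np.linalg.inv(cal["mtx"])@np.array([px[0],px[1],1.]); d=cal["R"].T@d
    return -cal["R"].T@cal["t"], d
def at_z(cal,px,z):
    o,d=ray(cal,px); return o+d*(z-o[2])/d[2]
def proj(cal,X):
    X=np.atleast_2d(X); c=X@cal["R"].T+cal["t"]; p=c@cal["mtx"].T; return p[:,:2]/p[:,2:]
def toolR(st):
    w,x,y,z=st["ee_rot"]; return Rn.from_quat([x,y,z,w]).as_matrix()
def show():
    st=manip.get_state(); R=toolR(st); print("t",round(st["clock"],2),"pos",st["position"].round(4),"q",st["qpos"].round(3),"w",round(st["width"],4),"F",st["contact_force"].round(1)); print(R.round(3)); return st,R
E
python3 - <<'E'
from h import *
st,R=show()
T={}
ct=viewer.get_calibration("top"); cs=viewer.get_calibration("side")
for n in ["cartridge","bar","cradle","pad","station","socket"]:
  for cam in ["top","side"]:
    try:
      r=finder.trace(n,cam)
      for d in r[:2]: 
        c=d["centre"]; print(n,cam,round(d["score"],2),np.round(c,1),d["mask"].sum(), at_z(ct if cam=="top" else cs,c,0.08 if n in("station","socket") else 0.004).round(3))
    except Exception as e: print(n,cam,e)
E
python3 - <<'E'
import cv2
im=cv2.imread('pics/a_top.png')
a=cv2.resize(im[180:290,170:280],None,fx=5,fy=5,interpolation=cv2.INTER_CUBIC)
b=cv2.resize(im[190:280,370:470],None,fx=6,fy=6,interpolation=cv2.INTER_CUBIC)
cv2.imwrite('pics/b1.png',a);cv2.imwrite('pics/b2.png',b)
im=cv2.imread('pics/a_side.png')
cv2.imwrite('pics/b3.png',cv2.resize(im[215:315,300:400],None,fx=6,fy=6,interpolation=cv2.INTER_CUBIC))
E
```

```text
t 0.15 pos [0.2487 0.5179 0.2306] q [ 1.002  0.276  1.506  0.     1.361 -0.121] w 0.0858 F [-0.1 -0.6 -0.3]
[[-0.001 -0.901  0.433]
 [-0.001  0.433  0.901]
 [-1.     0.    -0.001]]
cartridge top 0.83 [409.8 235.4] 1083 [ 0.531 -0.277  0.004]
cartridge side 0.57 [349.2 257.8] 1246 [ 0.584 -0.173  0.004]
bar top 0.79 [408.6 234.7] 1110 [ 0.533 -0.273  0.004]
bar top 0.42 [163.1 202.5] 541 [0.616 0.445 0.004]
bar side 0.68 [350.9 256.3] 1135 [ 0.592 -0.171  0.004]
bar side 0.43 [371.6 222.2] 532 [ 0.75  -0.079  0.004]
cradle top 0.61 [162.4 251. ] 588 [0.475 0.437 0.004]
cradle top 0.53 [408.6 234.5] 1007 [ 0.534 -0.273  0.004]
cradle side 0.65 [352.5 283.7] 1143 [ 0.525 -0.261  0.004]
pad top 0.63 [304.9 202.6] 1045 [0.622 0.028 0.004]
pad side 0.78 [315.8 222.7] 557 [0.608 0.025 0.004]
station top 0.85 [225.4 234. ] 2577 [0.525 0.237 0.08 ]
station side 0.53 [353.6 283.5] 1181 [ 0.474 -0.325  0.08 ]
socket top 0.74 [228.6 231.7] 2629 [0.531 0.229 0.08 ]
socket side 0.61 [261.4 192.7] 1624 [0.504 0.176 0.08 ]
```

View pics/b1.png

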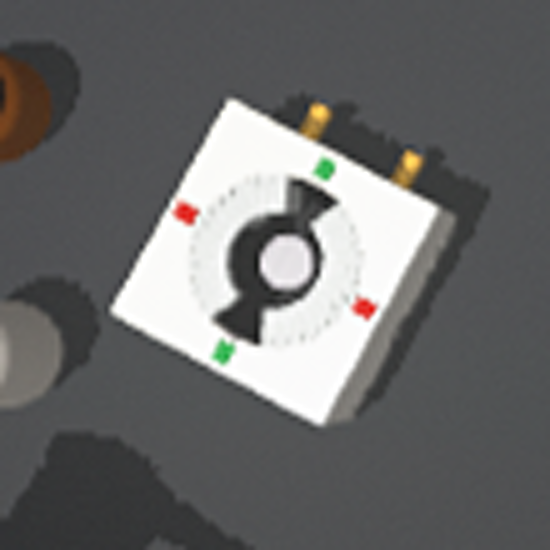

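View pics/b2.png

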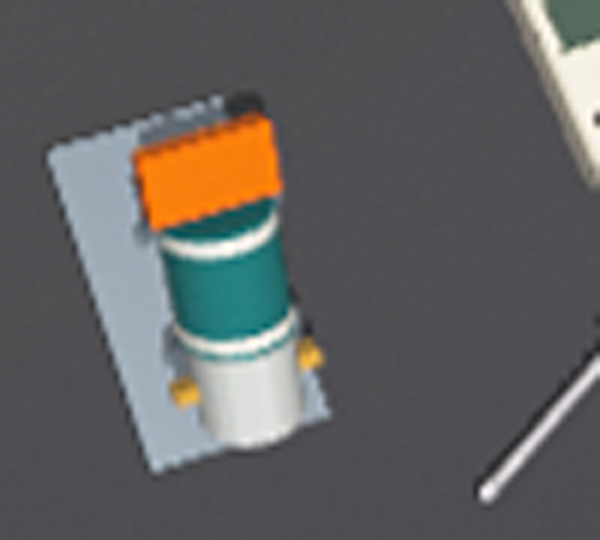

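View pics/b3.png

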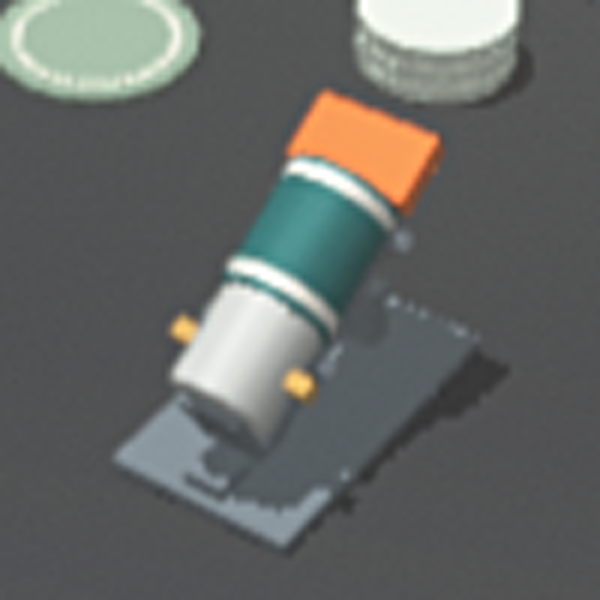

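```bash
python3 - <<'E'
from h import *
from scipy.optimize import least_squares
ct=viewer.get_calibration("top"); cs=viewer.get_calibration("side")
def T(p):
    c,s=np.cos(p[2]),np.sin(p[2]); return np.array([[c,-s,0],[s,c,0],[0,0,1]]),np.array([p[0],p[1],0])
a=np.pi/6
# cart frame in cradle: z axis (cos30,0,sin30), y axis level, x = y×z ; y = (0,1,0)
z=np.array([np.cos(a),0,np.sin(a)]); y=np.array([0,1.,0]); x=np.cross(y,z)
C=np.array([x,y,z]).T; c0=np.array([-.065,0,.048])
cart=lambda v: c0+C@np.array(v)
K=[np.array([.08,.045,.008]),np.array([-.08,.045,.008]),np.array([-.08,-.045,.008]),np.array([.08,-.045,.008])]
obs=[(ct,K[0],(378,215.8)),(ct,K[1],(395.8,268.7)),(ct,K[2],(425,258.7)),(cs,K[1],(318.7,291.3)),(cs,K[2],(347.5,307.2)),(cs,K[3],(380,271.7))]
def res(p):
    R,t=T(p); return np.concatenate([proj(c,R@k+t)[0]-o for c,k,o in obs])
r=least_squares(res,[.53,-.27,.2]); print(r.x,r.fun.round(1))
R,t=T(r.x); 
print("bar",R@cart([0,0,.1295])+t,"top of bar",R@cart([0,0,.147])+t)
for c,n,off,f in((ct,"top",(370,190),6),(cs,"side",(300,215),6)):
    im=cv2.imread(f"pics/a_{n}.png"); im=cv2.resize(im[off[1]:off[1]+100,off[0]:off[0]+100],None,fx=f,fy=f)
    pts=[cart([sx*.007,sy*.03,zz]) for sx in(-1,1) for sy in(-1,1) for zz in(.112,.147)]+K+[cart([0,s*.034,.024]) for s in(-1,1)]
    for q in pts:
        u=(proj(c,R@q+t)[0]-off+.5)*f; cv2.circle(im,tuple(int(v) for v in u),4,(0,0,255),-1)
    cv2.imwrite(f"pics/c_{n}.png",im)
# station
off=np.array([170,180]); 
G=[(324,169),(223,352)];Rd=[(186,213),(364,307)]
f=lambda p: at_z(ct,np.array(p)/5+off-.4,.08)[:2]
g=[f(p) for p in G]; rr=[f(p) for p in Rd]
print("green",g,"red",rr, np.mean(g+rr,axis=0)); d=g[0]-g[1]; print("station x yaw",np.arctan2(d[1],d[0])); d=rr[0]-rr[1]; print("y yaw-90",np.arctan2(d[1],d[0])-np.pi/2, "len",np.linalg.norm(d))
# pad from side/top by colour mask
for c,n in((ct,"top"),(cs,"side")):
    m=finder.trace("pad",n)[0]["mask"].astype(np.uint8); 
    e=cv2.minEnclosingCircle(cv2.findNonZero(m)); yy,xx=np.nonzero(m); print(n,at_z(c,((xx.min()+xx.max())/2,(yy.min()+yy.max())/2),.004))
E
```

```text
[ 0.52475133 -0.25247956  0.31205131] [ 0.  -0.3 -0.   0.6  0.8  1.3 -0.  -0.2  0.3 -1.2  0.5 -0.9]
bar [ 0.56962453 -0.23800387  0.11275   ] top of bar [ 0.58404805 -0.23335098  0.1215    ]
green [array([0.58055618, 0.2156894 ]), array([0.48148703, 0.26531074])] red [array([0.55552835, 0.2894603 ]), array([0.50661793, 0.19068534])] [0.53104737 0.24028645]
station x yaw -0.46434803482682374
y yaw-90 -0.45977627669860754 len 0.11022124408342278
top [0.61637849 0.03615133 0.004     ]
side [0.60949912 0.02870494 0.004     ]
```

View pics/c_top.png

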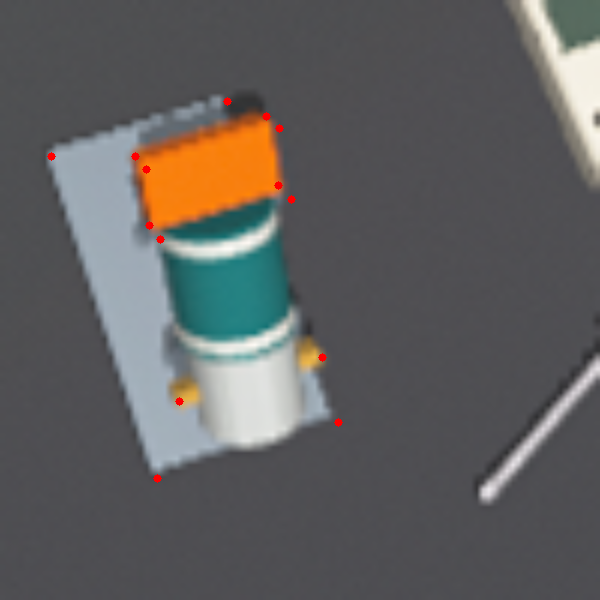

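View pics/c_side.png

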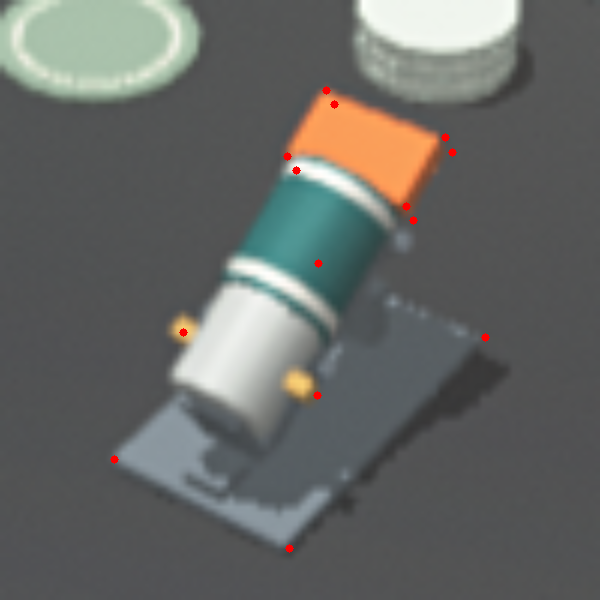

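```bash
cat >> h.py <<'E'
def plan(target,yaw=None):
    """shift in tool axes mm, turn about tool x to get jaw(z) yaw"""
    st=manip.get_state(); R=toolR(st); d=R.T@(np.array(target)-st["position"])*1000
    y0=np.arctan2(R[1,2],R[0,2]); tn=None
    if yaw is not None:
        tn=-((yaw-y0+np.pi)%(2*np.pi)-np.pi)
        a=-(yaw-y0)
        print("yaw now",round(y0,3),"turn",round(tn,3))
    print("shift",d.round(1)); return d,tn
E
python3 - <<'E'
from h import *
st,R=show()
c=viewer.get_calibration("wrist"); C=-c["R"].T@c["t"]; print("cam in tool",(R.T@(C-st["position"])).round(4)); print((c["R"]@R).round(3))
plan([.50,-.23,.32],-1.258)
plan([.568,-.238,.32],-1.258)
E
```

```text
t 0.85 pos [0.249  0.5184 0.2314] q [ 1.002  0.276  1.505  0.     1.361 -0.121] w 0.0853 F [-0.8  0.3  0.4]
[[ 0.    -0.901  0.433]
 [ 0.     0.433  0.901]
 [-1.    -0.     0.   ]]
cam in tool [-0.1426  0.0847  0.0003]
[[-0.001 -0.001  1.   ]
 [-0.328 -0.945 -0.001]
 [ 0.945 -0.328  0.001]]
yaw now 1.123 turn 2.381
shift [ -88.7 -550.3 -565.9]
yaw now 1.123 turn 2.381
shift [ -88.7 -615.  -543.7]
```

Call:
move_arm([
  [[-80, 0, 0], 0.1, 85],
  [[-85, -60, -50], 0.25, 85],
  [[-85, -120, -100], 0.4, 85],
  [[-85, -150, -130], 0.5, 85],
  [[-85, -180, -160], 0.6, 85],
  [[-85, -210, -190], 0.75, 85],
  [[-85, -240, -210], 0.9, 85],
  [[-85, -270, -240], 1.0, 85],
])

```text
clock: 1.52
position: [0.36, 0.254, 0.315]
ee_rot: [0.706, -0.05, 0.705, 0.051]
contact_force: [0.7, 0.5, 0.8]
width: 0.085
```

```bash
python3 - <<'E'
from h import *
show(); plan([.568,-.238,.30],-1.258)
E
```

```text
t 1.52 pos [0.36  0.254 0.315] q [ 0.456  0.029  1.605 -0.     1.506  0.314] w 0.085 F [0.7 0.5 0.8]
[[ 0.002 -0.142  0.99 ]
 [ 0.001  0.99   0.142]
 [-1.     0.     0.002]]
yaw now 0.143 turn 1.401
shift [  15.  -516.5  136. ]
```

Call:
move_arm([
  [[0, -40, 10], 0.12, 85],
  [[0, -80, 20], 0.24, 85],
  [[0, -120, 30], 0.36, 85],
  [[0, -160, 40], 0.48, 85],
  [[5, -200, 52], 0.6, 85],
  [[5, -240, 63], 0.7, 85],
  [[10, -280, 74], 0.8, 85],
  [[10, -320, 84], 0.9, 85],
])

```text
clock: 2.18
position: [0.4887, -0.0529, 0.3046]
ee_rot: [0.657, 0.264, 0.656, -0.263]
contact_force: [0.3, 0.2, -0.9]
width: 0.0852
```

```bash
python3 - <<'E'
from h import *
show(); plan([.568,-.238,.26],-1.258)
E
```

```text
t 2.18 pos [ 0.4887 -0.0529  0.3046] q [-2.500e-01  1.130e-01  1.536e+00  1.000e-03  1.491e+00  5.120e-01] w 0.0852 F [ 0.3  0.2 -0.9]
[[ 0.001  0.691  0.723]
 [ 0.001  0.723 -0.691]
 [-1.     0.002  0.   ]]
yaw now -0.763 turn 0.495
shift [ 44.5 -79.1 185.2]
```

Call:
move_arm([
  [[10, -20, 36], 0.12, 85],
  [[20, -38, 72], 0.24, 85],
  [[30, -55, 108], 0.36, 85],
  [[40, -70, 144], 0.46, 85],
  [[44, -79, 175], 0.5, 85],
  [[44, -79, 185], 0.5, 85],
  [[44, -79, 185], 0.5, 85],
])

```text
clock: 2.77
position: [0.569, -0.2401, 0.259]
ee_rot: [0.57, 0.419, 0.57, -0.418]
contact_force: [-0.3, 0.5, 0.2]
width: 0.0849
```

```bash
python3 - <<'E'
from h import *
show(); plan([.568,-.238,.26],-1.258)
c=viewer.get_calibration("wrist"); im=viewer.get_image("wrist"); cv2.imwrite("pics/d.png",im[:,:,::-1]); np.savez("d.npz",**c)
E
```

```text
t 2.77 pos [ 0.569  -0.2401  0.259 ] q [-0.513  0.328  1.361  0.002  1.453  0.752] w 0.0849 F [-0.3  0.5  0.2]
[[ 0.     0.954  0.301]
 [ 0.001  0.301 -0.954]
 [-1.     0.001 -0.001]]
yaw now -1.265 turn -0.007
shift [-1.  -0.3 -2.3]
```

View pics/d.png

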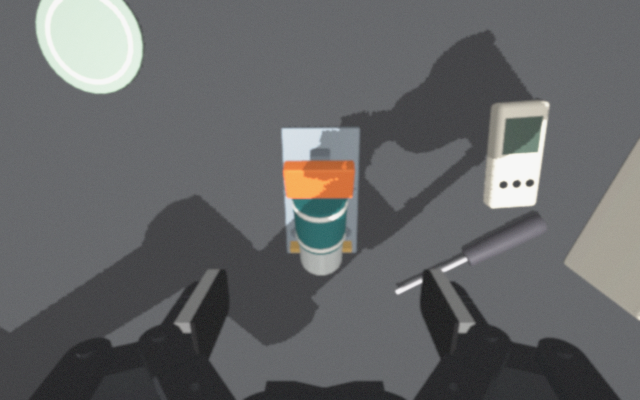

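```bash
python3 - <<'E'
import cv2
im=cv2.imread('pics/d.png'); cv2.imwrite('pics/d2.png',cv2.resize(im[115:285,260:380],None,fx=4.5,fy=3.5,interpolation=cv2.INTER_CUBIC))
E
```

```text
(no output)
```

View pics/d2.png

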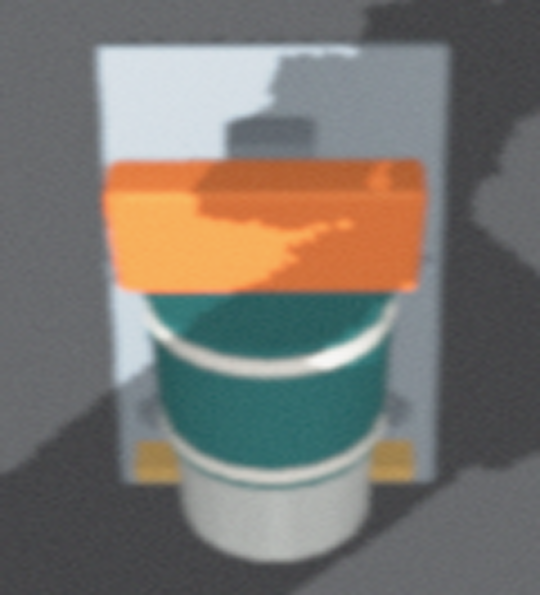

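```bash
python3 - <<'E'
from h import *
from scipy.optimize import least_squares
c=dict(np.load("d.npz"))
a=np.pi/6
z=np.array([np.cos(a),0,np.sin(a)]); y=np.array([0,1.,0]); x=np.cross(y,z); C=np.array([x,y,z]).T; c0=np.array([-.065,0,.048])
cart=lambda *v: c0+C@np.array(v)
P=[((.08,.045,.008),(97,45)),((.08,-.045,.008),(448,45)),((-.08,.045,.008),(125,482)),((-.08,-.045,.008),(435,482)),
(cart(-.007,.03,.147),(103,192)),(cart(-.007,-.03,.147),(428,192)),(cart(-.007,.03,.112),(122,291)),(cart(-.007,-.03,.112),(416,291)),(cart(.007,.03,.147),(112,160)),(cart(.007,-.03,.147),(424,160))]
def T(p):
    k,s=np.cos(p[2]),np.sin(p[2]); return np.array([[k,-s,0],[s,k,0],[0,0,1]]),np.array([p[0],p[1],0])
def res(p):
    R,t=T(p); return np.concatenate([proj(c,R@np.array(k)+t)[0]-np.array([260+o[0]/4.5-.4,115+o[1]/3.5-.4]) for k,o in P])
r=least_squares(res,[.525,-.25,.31]); print(r.x,r.fun.round(1).reshape(-1,2).tolist())
R,t=T(r.x); print("bar",R@cart(0,0,.1295)+t)
b=R@cart(0,0,.1295)+t
plan([b[0],b[1],b[2]-.019],r.x[2]-np.pi/2)
E
```

```text
[ 0.52800488 -0.24801444  0.3107333 ] [[-0.4, -0.3], [0.8, -0.8], [-0.7, 0.9], [0.1, 0.6], [-0.1, 1.0], [0.4, 0.7], [-0.5, 0.8], [0.7, 0.5], [-0.8, -1.2], [0.3, -1.6]]
bar [ 0.57289712 -0.23359791  0.11275   ]
yaw now -1.264 turn -0.004
shift [166.    5.9  -2.4]
```

Call:
move_arm([
  [[40, 4, -1], 0, 85],
  [[80, 4, -1], 0, 85],
  [[120, 4, -1], 0, 85],
  [[150, 4, -1], 0, 85],
  [[167, 4, -1], 0, 85],
  [[167, 4, -1], 0, 85],
])

```text
clock: 3.32
position: [0.568, -0.2318, 0.0893]
ee_rot: [0.567, 0.417, 0.575, -0.417]
contact_force: [-0.8, 0.1, -0.9]
width: 0.0852
```

```bash
python3 - <<'E'
from h import *
show()
im=viewer.get_image("side");cv2.imwrite("pics/e1.png",cv2.resize(im[170:320,280:430,::-1],None,fx=4,fy=4)); im=viewer.get_image("wrist");cv2.imwrite("pics/e2.png",im[:,:,::-1])
E
```

```text
t 3.32 pos [ 0.568  -0.2318  0.0893] q [-0.502  0.444  1.618  0.003  1.091  0.758] w 0.0852 F [-0.8  0.1 -0.9]
[[-0.008  0.953  0.304]
 [ 0.007  0.304 -0.952]
 [-1.    -0.005 -0.009]]
```

View pics/e1.png

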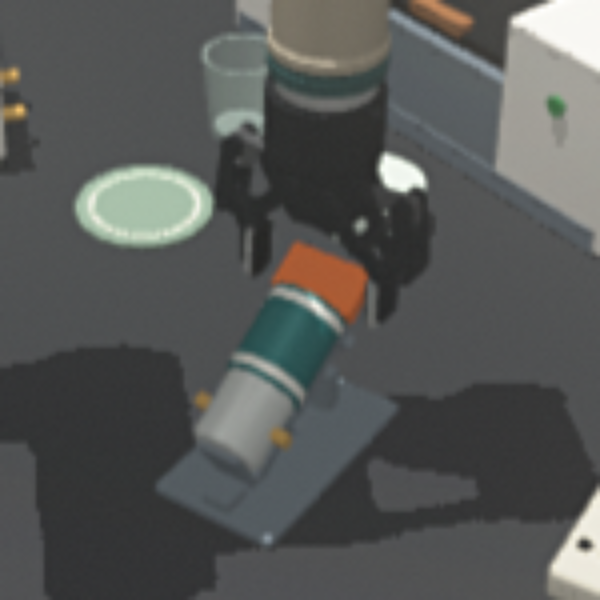

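View pics/e2.png

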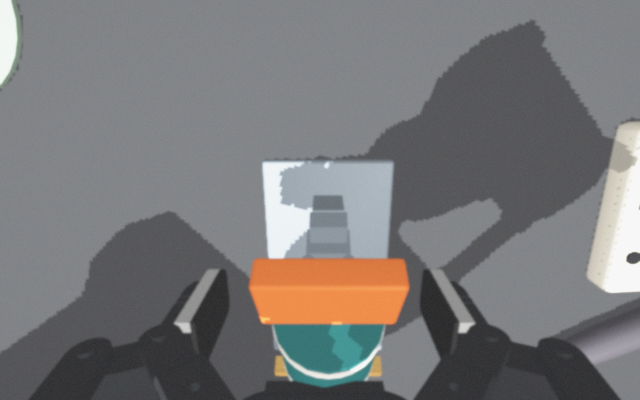

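Call:
move_arm([
  [[0, 2, 2], 0, 85],
  [[0, 2, 2], 0, 65],
  [[0, 2, 2], 0, 55],
  [[0, 2, 2], 0, 50],
  [[0, 2, 2], 0, 50],
  [[0, 2, 2], 0, 50],
], force=90)

```text
clock: 3.92
position: [0.5746, -0.2335, 0.0964]
ee_rot: [0.57, 0.42, 0.571, -0.415]
contact_force: [-1.2, 6.0, 9.2]
width: 0.0582
```

```bash
python3 - <<'E'
from h import *
show()
im=viewer.get_image("side");cv2.imwrite("pics/e3.png",cv2.resize(im[170:320,280:430,::-1],None,fx=4,fy=4)); im=viewer.get_image("wrist");cv2.imwrite("pics/e4.png",im[:,:,::-1])
E
```

```text
t 3.92 pos [ 0.5746 -0.2335  0.0964] q [-0.502  0.441  1.602  0.007  1.099  0.758] w 0.0582 F [-1.2  6.   9.2]
[[ 0.003  0.953  0.303]
 [ 0.005  0.303 -0.953]
 [-1.     0.004 -0.004]]
```

View pics/e4.png

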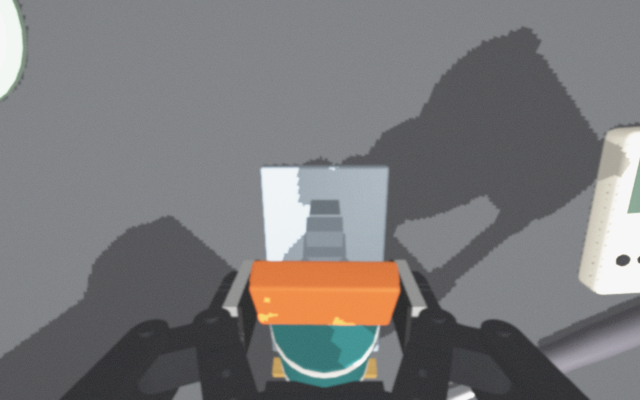

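Call:
move_arm([
  [[-10, 0, 0], 0, 50],
  [[-25, 0, 0], 0, 50],
  [[-45, 0, 0], 0, 50],
  [[-70, 0, 0], 0, 50],
  [[-100, 0, 0], 0, 50],
  [[-125, 0, 0], 0, 50],
  [[-130, 0, 0], 0, 50],
])

```text
clock: 4.6
position: [0.5765, -0.2354, 0.232]
ee_rot: [0.574, 0.42, 0.568, -0.415]
contact_force: [0.3, -0.9, -1.9]
width: 0.0579
```

```bash
python3 - <<'E'
from h import *
show()
im=viewer.get_image("side");cv2.imwrite("pics/f1.png",cv2.resize(im[120:320,260:460,::-1],None,fx=3,fy=3)); im=viewer.get_image("wrist");cv2.imwrite("pics/f2.png",im[:,:,::-1])
E
```

```text
t 4.6 pos [ 0.5765 -0.2354  0.232 ] q [-0.503  0.342  1.406  0.006  1.384  0.759] w 0.0579 F [ 0.3 -0.9 -1.9]
[[ 0.011  0.953  0.303]
 [ 0.001  0.303 -0.953]
 [-1.     0.011  0.003]]
```

View pics/f1.png

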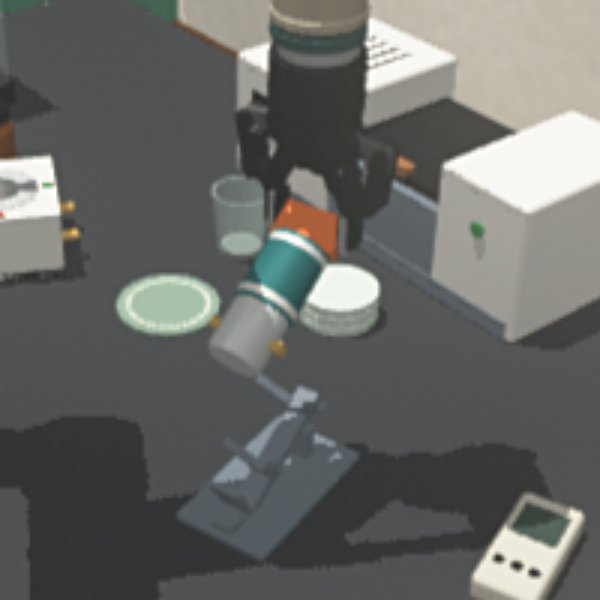

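View pics/f2.png

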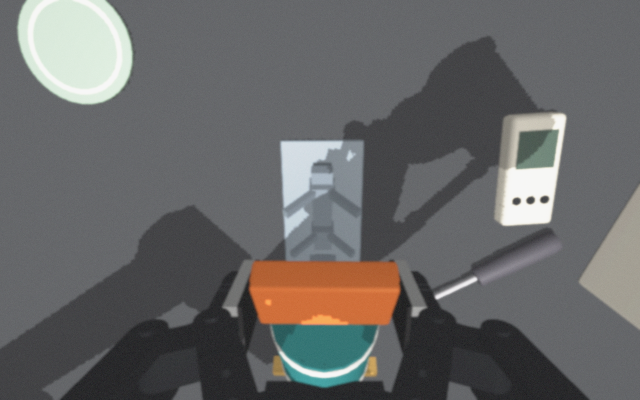

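```bash
python3 - <<'E'
from h import *
plan([.612,.031,.232],-.84)
# pad refine by colour ellipse in all cams
for n in ["top","side","wrist"]:
    c=viewer.get_calibration(n)
    im=viewer.get_image(n); 
    hsv=cv2.cvtColor(im,cv2.COLOR_RGB2HSV); m=((hsv[...,0]>50)&(hsv[...,0]<75)&(hsv[...,1]>25)&(hsv[...,2]>120)).astype(np.uint8)
    k,l,s,ce=cv2.connectedComponentsWithStats(m)
    for i in np.argsort(-s[1:,4])[:2]+1:
        cn=max(cv2.findContours((l==i).astype(np.uint8),0,2)[0],key=len)
        e=cv2.fitEllipse(cv2.convexHull(cn)); print(n,s[i],np.round(e[0],1),np.round(e[1],1),at_z(c,e[0],.004).round(4))
E
```

```text
yaw now -1.263 turn -0.423
shift [  -2.8  115.8 -241.9]
top [289 191  27  27 561] [302.3 204.1] [26.1 26.8] [0.6176 0.0353 0.004 ]
top [284 186  38  38 332] [302.2 204.3] [37.3 37.6] [0.617  0.0356 0.004 ]
side [299 211  34  21 475] [315.5 221. ] [20.3 34.5] [0.6126 0.0331 0.004 ]
side [417 193   5   5  10] [419. 195.] [2.8 5.9] [ 0.9876 -0.0543  0.004 ]
wrist [525 128  43  39 760] [549.3 147.5] [36.2 68. ] [ 0.6651 -0.4541  0.004 ]
wrist [111   0  23  83 136] [98.4 40.6] [ 65.8 101.7] [0.6254 0.0158 0.004 ]
```

Call:
move_arm([
  [[-5, 14, -30], -0.06, 50],
  [[-5, 30, -64], -0.12, 50],
  [[-5, 46, -98], -0.18, 50],
  [[-5, 62, -132], -0.24, 50],
  [[-5, 78, -166], -0.3, 50],
  [[-5, 94, -200], -0.36, 50],
  [[-5, 112, -230], -0.42, 50],
  [[-5, 120, -244], -0.42, 50],
])

```text
clock: 5.52
position: [0.613, 0.04, 0.2288]
ee_rot: [0.643, 0.291, 0.649, -0.285]
contact_force: [0.3, -0.7, -1.8]
width: 0.0585
```

Call:
move_arm([
  [[0, 0, 0], 0, 50],
  [[0, 0, 0], 0, 50],
  [[0, 0, 0], 0, 50],
  [[0, 0, 0], 0, 50],
], force=20)

```text
clock: 5.85
position: [0.6125, 0.0385, 0.2279]
ee_rot: [0.642, 0.291, 0.649, -0.286]
contact_force: [0.0, -0.8, -2.5]
width: 0.0582
```

```bash
python3 - <<'E'
from h import *
show(); plan([.615,.034,.232],-.84)
im=viewer.get_image("side");cv2.imwrite("pics/g1.png",cv2.resize(im[80:280,220:420,::-1],None,fx=3,fy=3)); im=viewer.get_image("wrist");cv2.imwrite("pics/g2.png",im[:,:,::-1])
E
```

```text
t 5.85 pos [0.6125 0.0385 0.2279] q [-0.056  0.339  1.42   0.01   1.389  0.782] w 0.0582 F [ 0.  -0.8 -2.5]
[[-0.006  0.745  0.668]
 [ 0.01   0.668 -0.744]
 [-1.     0.002 -0.012]]
yaw now -0.84 turn 0.0
shift [-4.2 -1.1  5. ]
```

View pics/g1.png

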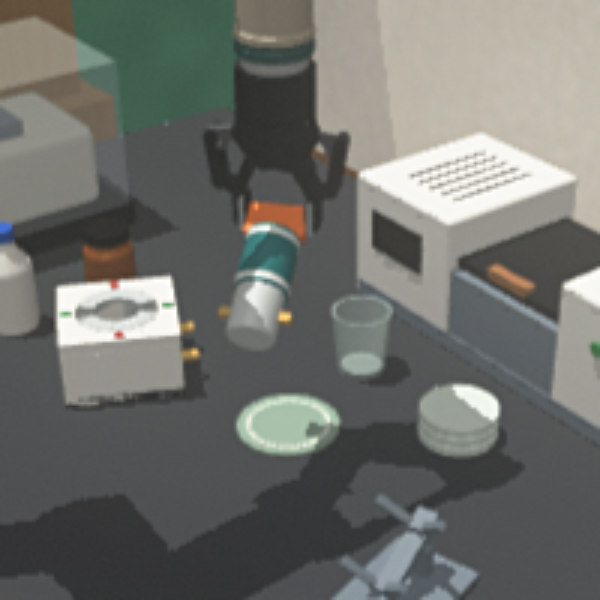

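View pics/g2.png

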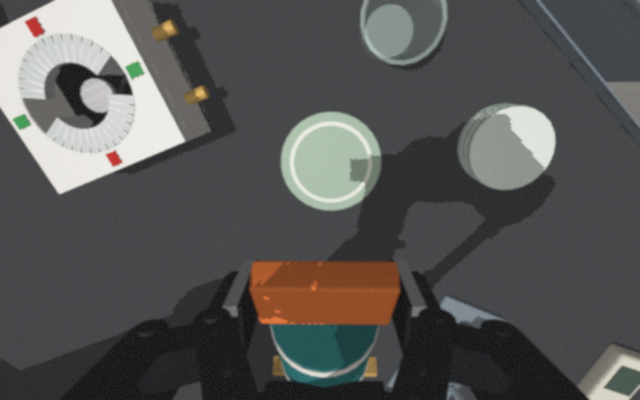

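Call:
move_arm([
  [[-34, -20, 4], 0, 50],
  [[0, 0, 4], 0, 50],
  [[-34, -20, 4], 0, 50],
  [[0, 0, 4], 0, 50],
  [[-34, -20, 4], 0, 50],
  [[0, 0, 4], 0, 50],
  [[0, 0, 4], 0, 50],
], force=20)

```text
clock: 6.53
position: [0.6158, 0.0356, 0.224]
ee_rot: [0.64, 0.292, 0.65, -0.286]
contact_force: [-1.4, 0.2, -4.1]
width: 0.0585
```

```bash
python3 - <<'E'
from h import *
show()
im=viewer.get_image("side");cv2.imwrite("pics/g3.png",cv2.resize(im[80:280,220:420,::-1],None,fx=3,fy=3)); im=viewer.get_image("wrist");cv2.imwrite("pics/g4.png",im[:,:,::-1])
c=viewer.get_calibration("wrist"); np.savez("g4.npz",**c)
hsv=cv2.cvtColor(im,cv2.COLOR_RGB2HSV); m=((hsv[...,0]>45)&(hsv[...,0]<80)&(hsv[...,1]>20)&(hsv[...,2]>110)).astype(np.uint8)
k,l,s,ce=cv2.connectedComponentsWithStats(cv2.morphologyEx(m,cv2.MORPH_CLOSE,np.ones((9,9))))
i=np.argmax(s[1:,4])+1; cn=max(cv2.findContours((l==i).astype(np.uint8),0,2)[0],key=len); e=cv2.fitEllipse(cv2.convexHull(cn)); print(e,at_z(c,e[0],.004))
E
```

```text
t 6.53 pos [0.6158 0.0356 0.224 ] q [-0.062  0.348  1.417  0.012  1.387  0.778] w 0.0585 F [-1.4  0.2 -4.1]
[[-0.01   0.746  0.666]
 [ 0.012  0.666 -0.746]
 [-1.     0.001 -0.016]]
((327.456787109375, 159.66378784179688), (100.59676361083984, 101.3407974243164), 67.02948760986328) [0.62002448 0.03884813 0.004     ]
```

View pics/g3.png

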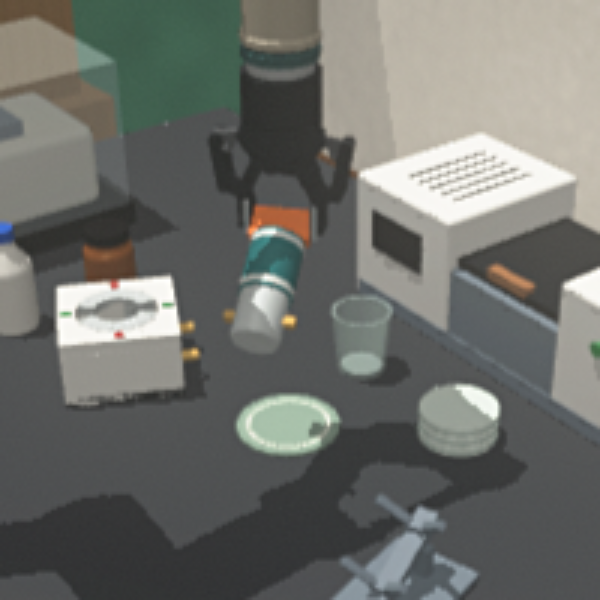

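View pics/g4.png

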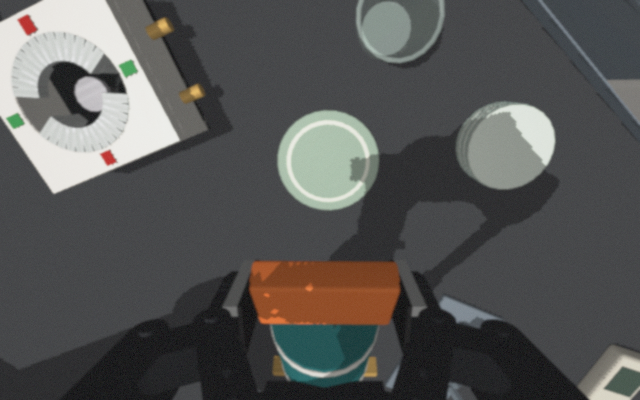

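```bash
python3 - <<'E'
from h import *
c=dict(np.load("g4.npz"))
p=[(28,25),(109,158),(128,68),(15,121)]
w=[at_z(c,q,.08)[:2] for q in p]; print(np.round(w,4),np.mean(w,axis=0)); d=w[0]-w[1];print(np.arctan2(d[1],d[0])-np.pi/2,np.linalg.norm(d)); d=w[2]-w[3];print(np.arctan2(d[1],d[0]),np.linalg.norm(d))
ct=viewer.get_calibration("top")
r=finder.look_for("flask","top"); print(r[:2], [at_z(ct,x["centre"],.08) for x in r[:2]])
r=finder.look_for("jar","top"); print(r[:2], [at_z(ct,x["centre"],.05) for x in r[:2]])
E
```

```text
[[0.5565 0.2917]
 [0.5066 0.1917]
 [0.5812 0.2175]
 [0.4812 0.2673]] [0.53134583 0.2420744 ]
-0.4627626261095903 0.11176743242480697
-0.46130269475086716 0.11170223031843485
[{'centre': [168.0, 251.5], 'score': 0.93}] [array([0.47546666, 0.38927439, 0.08      ])]
[{'centre': [164.7, 199.8], 'score': 0.72}] [array([0.61856618, 0.42133817, 0.05      ])]
```

```bash
python3 - <<'E'
from h import *
plan([.47,.17,.224],.14); plan([.33,.3195,.21],1.109)
E
```

```text
yaw now -0.841 turn -0.981
shift [   7.1  -18.1 -197.8]
yaw now -0.841 turn -1.95
shift [  23.2  -22.9 -402.4]
```

Call:
move_arm([
  [[0, -2, -25], -0.12, 50],
  [[0, -4, -50], -0.24, 50],
  [[0, -6, -75], -0.36, 50],
  [[0, -8, -100], -0.48, 50],
  [[0, -10, -125], -0.6, 50],
  [[0, -12, -150], -0.72, 50],
  [[0, -14, -175], -0.84, 50],
  [[0, -16, -200], -0.96, 50],
], force=60)

```text
clock: 7.4
position: [0.4693, 0.1732, 0.2329]
ee_rot: [0.705, -0.04, 0.706, 0.047]
contact_force: [0.3, 0.2, -2.0]
width: 0.0578
```

```bash
python3 - <<'E'
from h import *
show(); plan([.33,.3195,.21],1.109)
im=viewer.get_image("side");cv2.imwrite("pics/g5.png",cv2.resize(im[50:250,150:350,::-1],None,fx=3,fy=3))
E
```

```text
t 7.4 pos [0.4693 0.1732 0.2329] q [0.207 0.161 1.656 0.011 1.324 0.08 ] w 0.0578 F [ 0.3  0.2 -2. ]
[[-0.001 -0.124  0.992]
 [ 0.01   0.992  0.124]
 [-1.     0.01  -0.   ]]
yaw now 0.124 turn -0.985
shift [  24.6  162.1 -120.1]
```

View pics/g5.png

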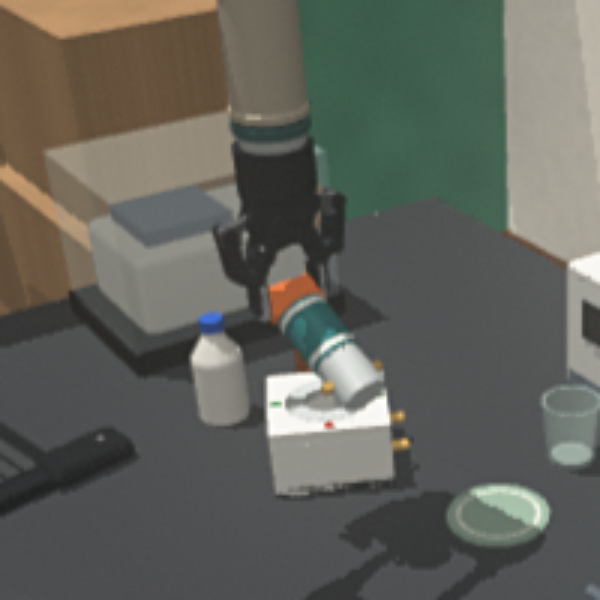

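Call:
move_arm([
  [[0, 20, -15], -0.12, 50],
  [[0, 40, -30], -0.24, 50],
  [[0, 60, -45], -0.36, 50],
  [[0, 80, -60], -0.48, 50],
  [[5, 100, -75], -0.6, 50],
  [[10, 120, -90], -0.72, 50],
  [[15, 140, -105], -0.84, 50],
  [[20, 162, -120], -0.96, 50],
])

```text
clock: 8.12
position: [0.3242, 0.3218, 0.2174]
ee_rot: [0.606, -0.362, 0.602, 0.373]
contact_force: [0.5, 0.1, -2.7]
width: 0.058
```

```bash
python3 - <<'E'
from h import *
show(); plan([.33,.3195,.098],1.109)
im=viewer.get_image("side");cv2.imwrite("pics/g6.png",cv2.resize(im[50:250,120:320,::-1],None,fx=3,fy=3))
im=viewer.get_image("top");cv2.imwrite("pics/g7.png",cv2.resize(im[150:330,120:320,::-1],None,fx=3,fy=3))
E
```

```text
t 8.12 pos [0.3242 0.3218 0.2174] q [ 0.617  0.101  1.767  0.015  1.267 -0.481] w 0.058 F [ 0.5  0.1 -2.7]
[[-0.004 -0.889  0.459]
 [ 0.015  0.459  0.888]
 [-1.     0.01   0.012]]
yaw now 1.094 turn -0.015
shift [119.3  -7.4  -0.9]
```

View pics/g6.png

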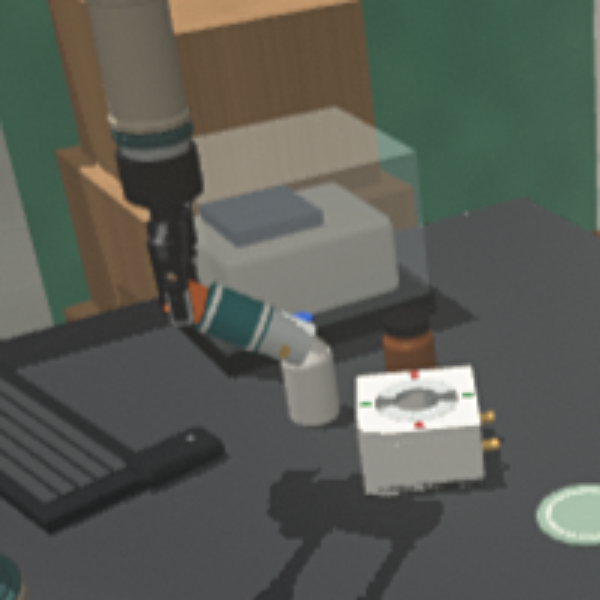

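View pics/g7.png

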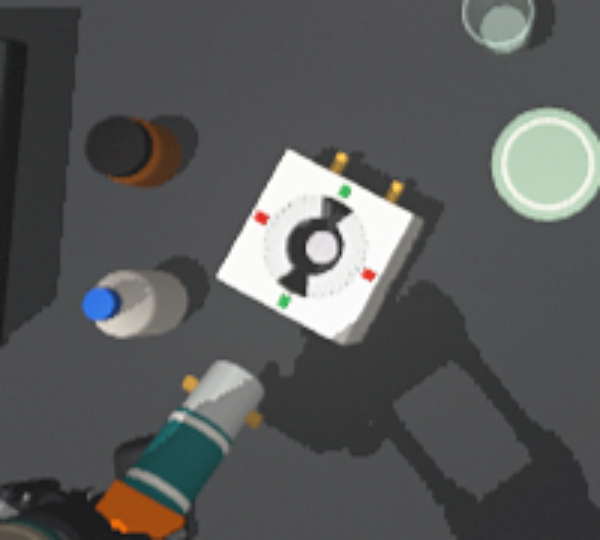

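Call:
move_arm([
  [[30, 0, 0], 0, 50],
  [[60, 0, 0], 0, 50],
  [[90, 0, 0], 0, 50],
  [[115, 0, 0], -0.02, 50],
  [[115, 0, 0], -0.02, 50],
  [[115, 0, 0], -0.02, 50],
])

```text
clock: 8.72
position: [0.3214, 0.3242, 0.102]
ee_rot: [0.601, -0.367, 0.6, 0.379]
contact_force: [0.2, 0.1, -2.3]
width: 0.058
```

```bash
python3 - <<'E'
from h import *
show(); plan([.33,.3195,.098],1.109)
im=viewer.get_image("side");cv2.imwrite("pics/g8.png",cv2.resize(im[80:240,140:300,::-1],None,fx=3.7,fy=3.7))
im=viewer.get_image("top");cv2.imwrite("pics/g9.png",cv2.resize(im[170:330,130:290,::-1],None,fx=3.7,fy=3.7))
E
```

```text
t 8.72 pos [0.3214 0.3242 0.102 ] q [ 0.623  0.215  1.95   0.02   0.975 -0.5  ] w 0.058 F [ 0.2  0.1 -2.3]
[[-0.008 -0.897  0.443]
 [ 0.015  0.443  0.897]
 [-1.     0.014  0.01 ]]
yaw now 1.112 turn 0.003
shift [ 3.9 -9.9 -0.4]
```

View pics/g8.png

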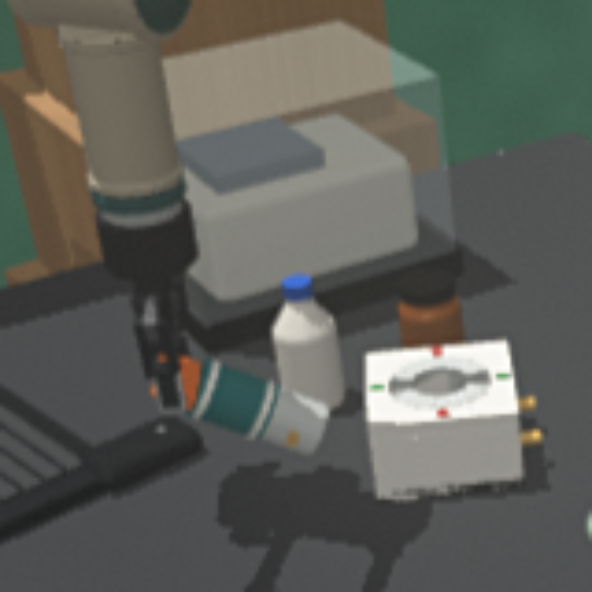

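View pics/g9.png

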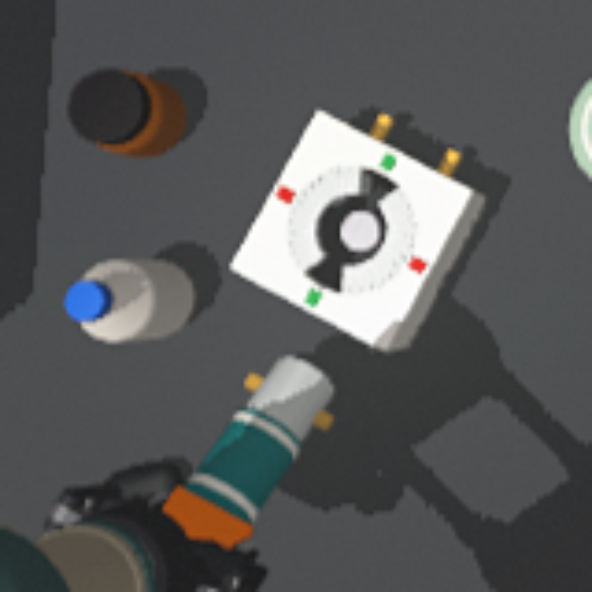

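Call:
move_arm([
  [[8, -12, 0], 0, 50],
  [[15, -25, 0], 0, 50],
  [[15, -33, 0], 0, 50],
  [[15, -37, 0], 0, 50],
  [[15, -40, 0], 0, 50],
], force=20)

```text
clock: 9.23
position: [0.3546, 0.3112, 0.089]
ee_rot: [0.602, -0.361, 0.601, 0.382]
contact_force: [-22.0, 18.3, 11.3]
width: 0.0584
```

```bash
python3 - <<'E'
from h import *
st,R=show(); print(R.T@st["contact_force"])
im=viewer.get_image("side");cv2.imwrite("pics/h1.png",cv2.resize(im[80:240,140:300,::-1],None,fx=3.7,fy=3.7))
E
```

```text
t 9.23 pos [0.3546 0.3112 0.089 ] q [ 0.549  0.251  1.938  0.037  0.952 -0.579] w 0.0584 F [-22.   18.3  11.3]
[[-0.015 -0.894  0.447]
 [ 0.026  0.447  0.894]
 [-1.     0.025  0.017]]
[-10.44972881  28.09551947   6.68907126]
```

View pics/h1.png

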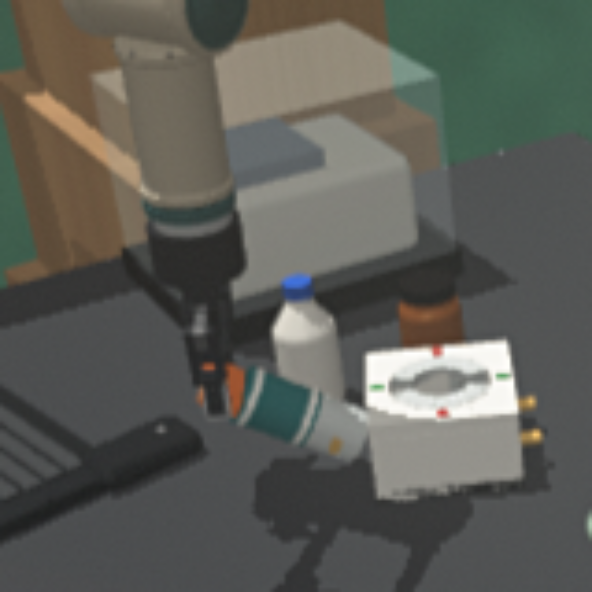

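Call:
move_arm([
  [[-6, 2, 0], 0, 50],
  [[-12, -2, 0], 0, 50],
  [[-18, -6, 0], 0, 50],
  [[-24, -10, 0], 0, 50],
  [[-30, -14, 0], 0, 50],
  [[-36, -18, 0], 0, 50],
  [[-40, -22, 0], 0, 50],
])

```text
clock: 9.87
position: [0.37, 0.3006, 0.1284]
ee_rot: [0.599, -0.358, 0.605, 0.384]
contact_force: [-12.7, 8.6, 0.3]
width: 0.0581
```

```bash
python3 - <<'E'
from h import *
st,R=show(); print(R.T@st["contact_force"])
im=viewer.get_image("side");cv2.imwrite("pics/h2.png",cv2.resize(im[80:240,140:300,::-1],None,fx=3.7,fy=3.7))
E
```

```text
t 9.87 pos [0.37   0.3006 0.1284] q [ 0.507  0.217  1.866  0.042  1.069 -0.617] w 0.0581 F [-12.7   8.6   0.3]
[[-0.026 -0.893  0.45 ]
 [ 0.028  0.449  0.893]
 [-0.999  0.036  0.013]]
[ 0.31668217 15.17690076  2.00545451]
```

View pics/h2.png

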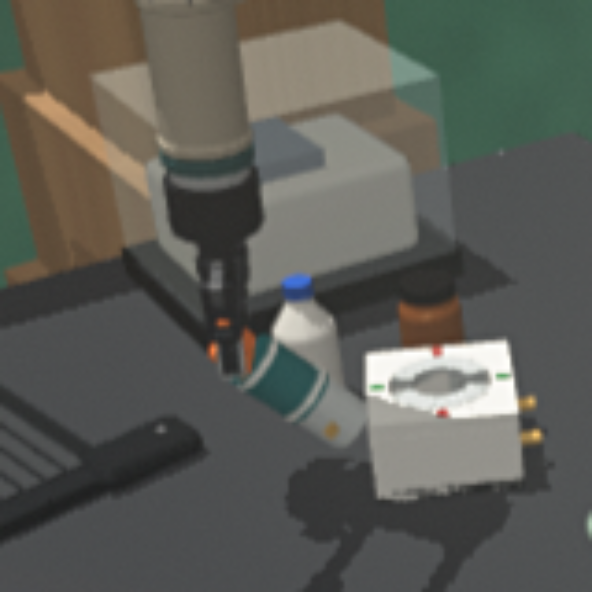

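Call:
move_arm([
  [[-6, -7, 0], 0, 50],
  [[-11, -14, 0], 0, 50],
  [[-16, -22, 0], 0, 50],
  [[-21, -29, 0], 0, 50],
  [[-26, -36, 0], 0, 50],
  [[-30, -43, 0], 0, 50],
  [[-34, -51, 0], 0, 50],
  [[-38, -59, 0], 0, 50],
])

```text
clock: 10.58
position: [0.421, 0.2725, 0.1649]
ee_rot: [0.597, -0.355, 0.607, 0.385]
contact_force: [-6.1, 0.3, 0.5]
width: 0.0586
```

```bash
python3 - <<'E'
from h import *
st,R=show(); print(R.T@st["contact_force"])
im=viewer.get_image("side");cv2.imwrite("pics/h3.png",cv2.resize(im[80:240,140:300,::-1],None,fx=3.7,fy=3.7))
E
```

```text
t 10.58 pos [0.421  0.2725 0.1649] q [ 0.406  0.223  1.755  0.043  1.185 -0.712] w 0.0586 F [-6.1  0.3  0.5]
[[-0.035 -0.891  0.452]
 [ 0.028  0.451  0.892]
 [-0.999  0.044  0.01 ]]
[-0.29193219  5.58528372 -2.46521059]
```

View pics/h3.png

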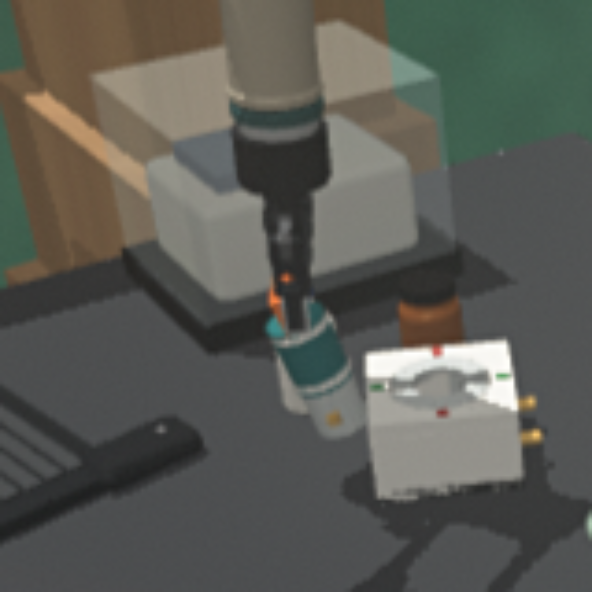

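Call:
move_arm([
  [[-3, -6, 0], 0, 50],
  [[-5, -12, 0], 0, 50],
  [[-7, -18, 0], 0, 50],
  [[-8, -24, 0], 0, 50],
  [[-8, -26, 0], 0, 50],
])

```text
clock: 11.05
position: [0.4447, 0.2601, 0.1731]
ee_rot: [0.597, -0.353, 0.609, 0.385]
contact_force: [-7.9, 4.5, 4.1]
width: 0.0583
```

```bash
python3 - <<'E'
from h import *
st,R=show(); print(R.T@st["contact_force"])
im=viewer.get_image("side");cv2.imwrite("pics/h4.png",cv2.resize(im[80:240,140:300,::-1],None,fx=3.7,fy=3.7))
im=viewer.get_image("wrist");cv2.imwrite("pics/h5.png",im[:,:,::-1])
E
```

```text
t 11.05 pos [0.4447 0.2601 0.1731] q [ 0.364  0.237  1.712  0.044  1.217 -0.751] w 0.0583 F [-7.9  4.5  4.1]
[[-0.038 -0.89   0.454]
 [ 0.03   0.453  0.891]
 [-0.999  0.047  0.01 ]]
[-3.69999762  9.27251894  0.48206879]
```

View pics/h4.png

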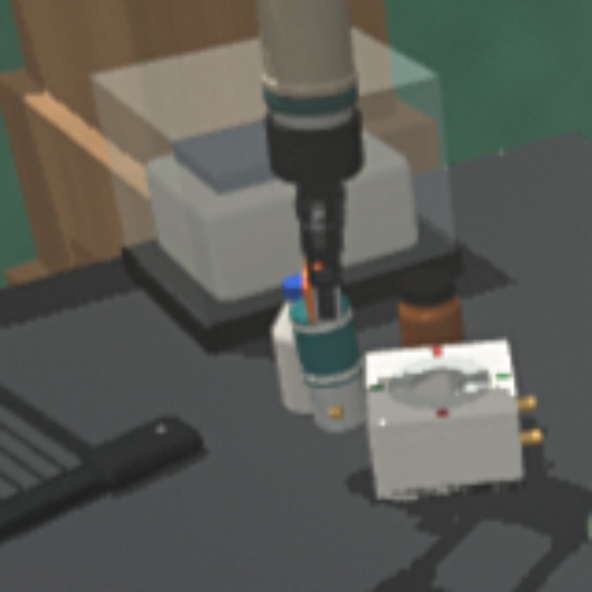

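View pics/h5.png

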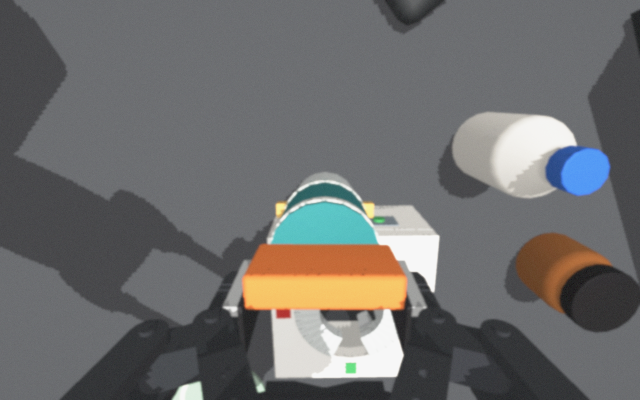

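Call:
move_arm([
  [[-5, 8, 0], 0, 50],
  [[-25, 10, 0], 0, 50],
  [[-50, 10, 0], 0.1, 50],
  [[-70, 10, 0], 0.2, 50],
  [[-75, 0, -20], 0.32, 50],
  [[-75, -20, -40], 0.44, 50],
  [[-75, -40, -65], 0.56, 50],
  [[-75, -60, -90], 0.68, 50],
], force=60)

```text
clock: 11.82
position: [0.461, 0.1485, 0.2453]
ee_rot: [0.682, -0.133, 0.702, 0.158]
contact_force: [1.3, 0.8, -2.7]
width: 0.0585
```

```bash
python3 - <<'E'
from h import *
st,R=show(); print(R.T@st["contact_force"]); plan([.617,.036,.24],-.462)
im=viewer.get_image("side");cv2.imwrite("pics/i1.png",cv2.resize(im[60:220,200:360,::-1],None,fx=3.7,fy=3.7))
E
```

```text
t 11.82 pos [0.461  0.1485 0.2453] q [ 0.143  0.144  1.646  0.034  1.382 -0.279] w 0.0585 F [ 1.3  0.8 -2.7]
[[-0.034 -0.402  0.915]
 [ 0.028  0.915  0.403]
 [-0.999  0.04  -0.02 ]]
[2.69396155 0.09493865 1.51566776]
yaw now 0.415 turn 0.877
shift [  -3.3 -165.9   97.5]
```

View pics/i1.png

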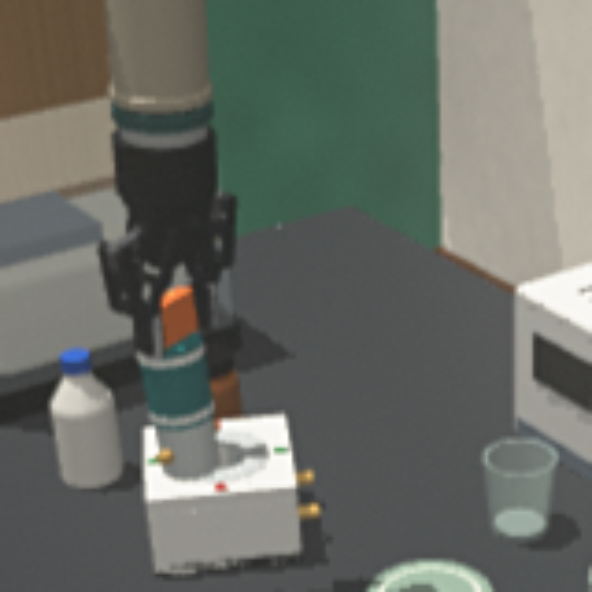

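Call:
move_arm([
  [[0, -20, 12], 0.12, 50],
  [[0, -41, 24], 0.24, 50],
  [[0, -62, 36], 0.36, 50],
  [[0, -83, 48], 0.48, 50],
  [[0, -104, 60], 0.6, 50],
  [[0, -125, 73], 0.72, 50],
  [[0, -146, 86], 0.82, 50],
  [[0, -165, 97], 0.88, 50],
])

```text
clock: 12.53
position: [0.6186, 0.0268, 0.2379]
ee_rot: [0.675, 0.171, 0.699, -0.164]
contact_force: [-0.3, 0.3, -2.6]
width: 0.058
```

```bash
python3 - <<'E'
from h import *
st,R=show(); print(R.T@st["contact_force"]); plan([.617,.036,.12],-.462)
im=viewer.get_image("side");cv2.imwrite("pics/i2.png",cv2.resize(im[80:260,230:410,::-1],None,fx=3.3,fy=3.3))
im=viewer.get_image("wrist");cv2.imwrite("pics/i3.png",im[:,:,::-1])
im=viewer.get_image("top");cv2.imwrite("pics/i4.png",cv2.resize(im[130:260,240:370,::-1],None,fx=4,fy=4))
E
```

```text
t 12.53 pos [0.6186 0.0268 0.2379] q [-0.078  0.357  1.369  0.016  1.448  0.397] w 0.058 F [-0.3  0.3 -2.6]
[[-0.031  0.46   0.887]
 [ 0.018  0.888 -0.459]
 [-0.999  0.002 -0.036]]
[ 2.61134859  0.11967605 -0.36119289]
yaw now -0.478 turn -0.016
shift [118.    7.2  -1.5]
```

View pics/i2.png

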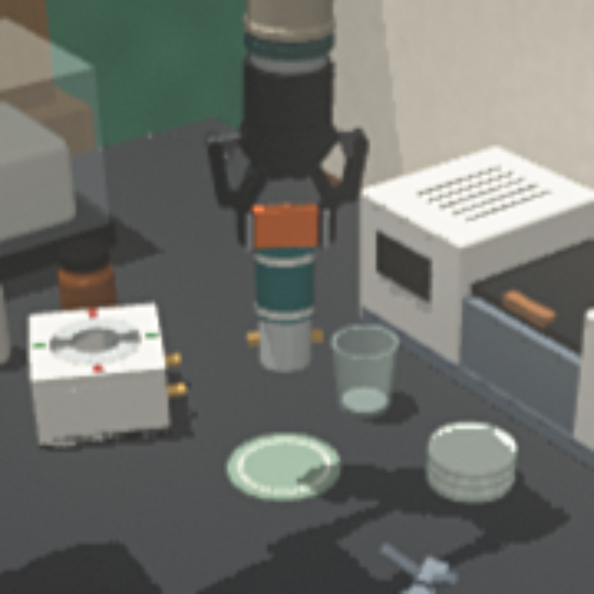

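View pics/i3.png

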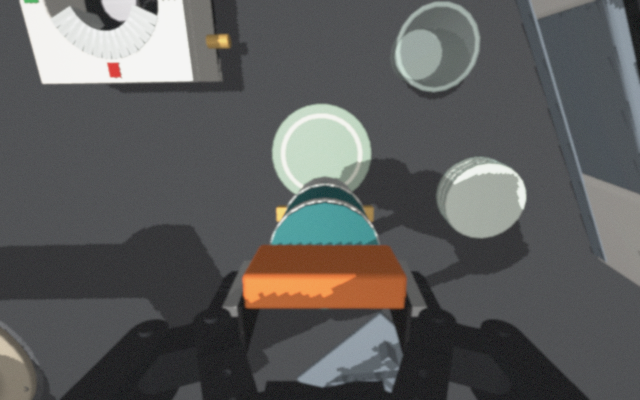

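View pics/i4.png

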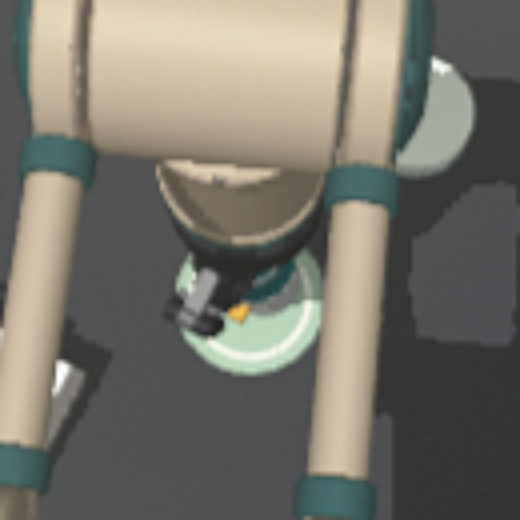

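Call:
move_arm([
  [[30, 7, -1], 0, 50],
  [[60, 7, -1], 0, 50],
  [[88, 7, -1], 0, 50],
  [[105, 7, -1], 0, 50],
  [[113, 7, -1], 0, 50],
  [[113, 7, -1], 0, 50],
])

```text
clock: 13.18
position: [0.6151, 0.036, 0.1228]
ee_rot: [0.673, 0.169, 0.701, -0.162]
contact_force: [0.5, 0.0, -2.8]
width: 0.0581
```

```bash
python3 - <<'E'
from h import *
st,R=show(); plan([.617,.036,.12],-.462)
im=viewer.get_image("side");cv2.imwrite("pics/i5.png",cv2.resize(im[120:270,240:390,::-1],None,fx=4,fy=4))
E
```

```text
t 13.18 pos [0.6151 0.036  0.1228] q [-0.064  0.43   1.548  0.017  1.201  0.403] w 0.0581 F [ 0.5  0.  -2.8]
[[-0.036  0.456  0.889]
 [ 0.018  0.89  -0.455]
 [-0.999 -0.    -0.041]]
yaw now -0.473 turn -0.011
shift [2.7 0.9 1.8]
```

View pics/i5.png

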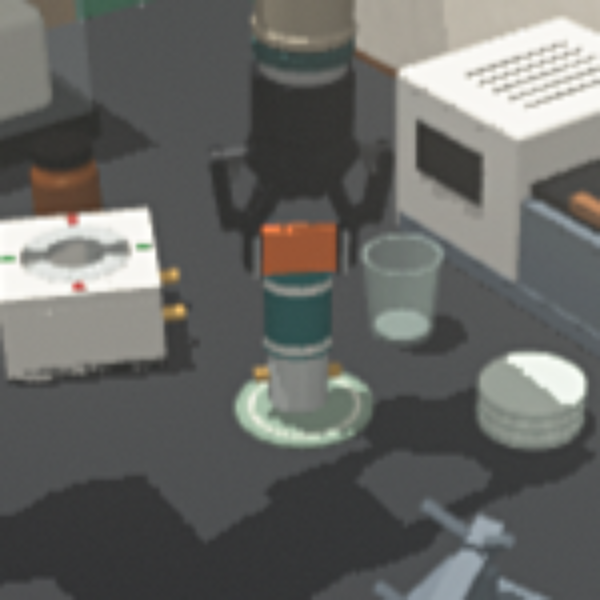

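Call:
move_arm([
  [[2, 0, 0], 0, 50],
  [[4, 0, 0], 0, 50],
  [[5, 0, 0], 0, 50],
  [[6, 0, 0], 0, 50],
], force=40)

```text
clock: 13.57
position: [0.6168, 0.0359, 0.1194]
ee_rot: [0.675, 0.169, 0.7, -0.162]
contact_force: [-0.4, 0.7, -2.7]
width: 0.0583
```

```bash
python3 - <<'E'
from h import *
st,R=show()
E
```

```text
t 13.57 pos [0.6168 0.0359 0.1194] q [-0.064  0.433  1.553  0.017  1.189  0.403] w 0.0583 F [-0.4  0.7 -2.7]
[[-0.031  0.456  0.889]
 [ 0.018  0.89  -0.456]
 [-0.999  0.002 -0.036]]
```

Call:
move_arm([
  [[2, 0, 0], 0, 50],
  [[3, 0, 0], 0, 50],
  [[4, 0, 0], 0, 50],
  [[5, 0, 0], 0, 50],
], force=40)

```text
clock: 13.9
position: [0.6169, 0.036, 0.1154]
ee_rot: [0.675, 0.17, 0.699, -0.162]
contact_force: [-1.5, -0.1, 7.6]
width: 0.0579
```

Call:
move_arm([
  [[0, 0, 0], 0, 60],
  [[0, 0, 0], 0, 66],
  [[0, 0, 0], 0, 72],
  [[0, 0, 0], 0, 78],
  [[0, 0, 0], 0, 82],
  [[0, 0, 0], 0, 82],
], force=20)

```text
clock: 14.4
position: [0.617, 0.036, 0.1154]
ee_rot: [0.675, 0.17, 0.699, -0.162]
contact_force: [-0.5, 0.2, -0.3]
width: 0.0822
```

```bash
python3 - <<'E'
from h import *
st,R=show()
im=viewer.get_image("side");cv2.imwrite("pics/j1.png",cv2.resize(im[120:270,240:390,::-1],None,fx=4,fy=4))
im=viewer.get_image("wrist");cv2.imwrite("pics/j2.png",im[:,:,::-1])
E
```

```text
t 14.4 pos [0.617  0.036  0.1154] q [-0.064  0.436  1.558  0.018  1.179  0.403] w 0.0822 F [-0.5  0.2 -0.3]
[[-0.03   0.456  0.889]
 [ 0.018  0.89  -0.456]
 [-0.999  0.002 -0.035]]
```

View pics/j1.png

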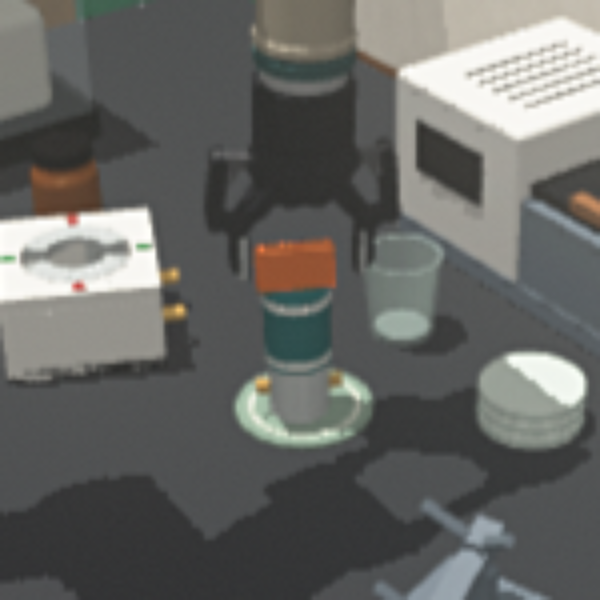

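View pics/j2.png

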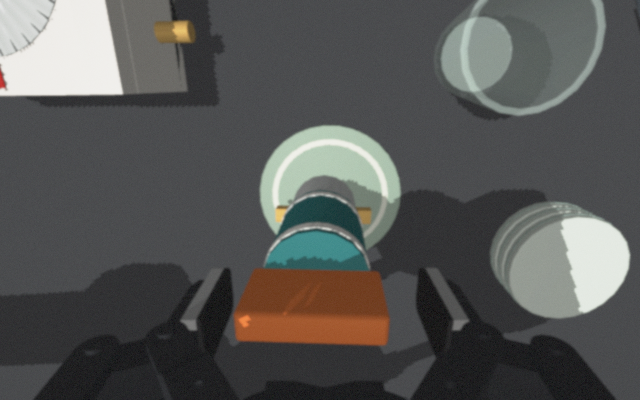

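```bash
python3 - <<'E'
from h import *
st,R=show(); c=viewer.get_calibration("wrist")
P=np.array([at_z(c,p,.151) for p in [(237,315),(388,319),(388,345),(237,341)]]); print(P.round(4)); m=P.mean(0); print(m, (R.T@(m-st["position"])*1000).round(1)); d=P[1]-P[0]; print(np.arctan2(d[1],d[0]),np.linalg.norm(d))
im=cv2.imread("pics/j2.png"); cv2.imwrite("pics/j3.png",cv2.resize(im[190:360,170:480],None,fx=2.5,fy=2.5))
E
```

```text
t 14.5 pos [0.6169 0.036  0.1154] q [-0.064  0.436  1.558  0.018  1.179  0.402] w 0.0817 F [0.5 0.2 0.1]
[[-0.031  0.456  0.889]
 [ 0.018  0.89  -0.456]
 [-0.999  0.002 -0.035]]
[[0.5894 0.0523 0.151 ]
 [0.64   0.026  0.151 ]
 [0.6351 0.015  0.151 ]
 [0.5829 0.0419 0.151 ]]
[0.61185685 0.03382542 0.151     ] [-35.5  -4.2  -4.8]
-0.478506627293133 0.05700234973711245
```

View pics/j3.png

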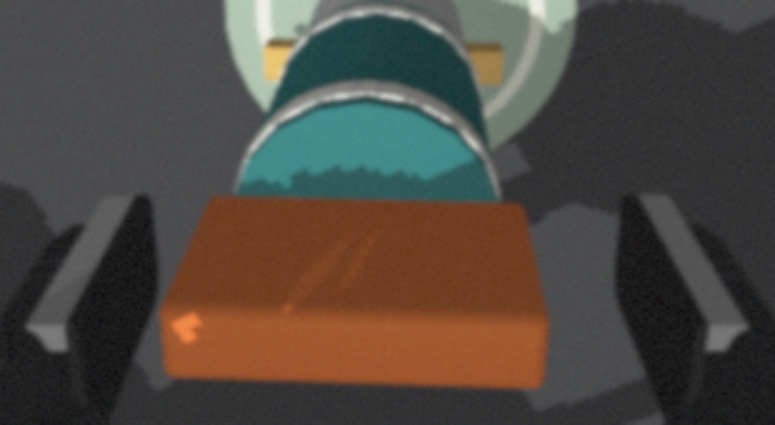

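Call:
move_arm([
  [[0, -2, -3], 0, 82],
  [[0, -4, -5], 0, 82],
  [[0, -4, -5], 0, 82],
  [[0, -4, -5], 0, 82],
])

```text
clock: 14.83
position: [0.6104, 0.0347, 0.1156]
ee_rot: [0.675, 0.17, 0.699, -0.162]
contact_force: [0.2, -0.0, -0.3]
width: 0.0824
```

Call:
move_arm([
  [[0, 0, 0], 0, 66],
  [[0, 0, 0], 0, 56],
  [[0, 0, 0], 0, 50],
  [[0, 0, 0], 0, 50],
  [[0, 0, 0], 0, 50],
], force=100)

```text
clock: 15.25
position: [0.6114, 0.0345, 0.1164]
ee_rot: [0.676, 0.17, 0.698, -0.162]
contact_force: [1.1, -0.7, 5.1]
width: 0.0582
```

```bash
python3 - <<'E'
from h import *
st,R=show()
im=viewer.get_image("wrist");cv2.imwrite("pics/k2.png",im[:,:,::-1])
E
```

```text
t 15.25 pos [0.6114 0.0345 0.1164] q [-0.067  0.426  1.572  0.017  1.173  0.4  ] w 0.0582 F [ 1.1 -0.7  5.1]
[[-0.028  0.456  0.89 ]
 [ 0.018  0.89  -0.456]
 [-0.999  0.003 -0.033]]
```

View pics/k2.png

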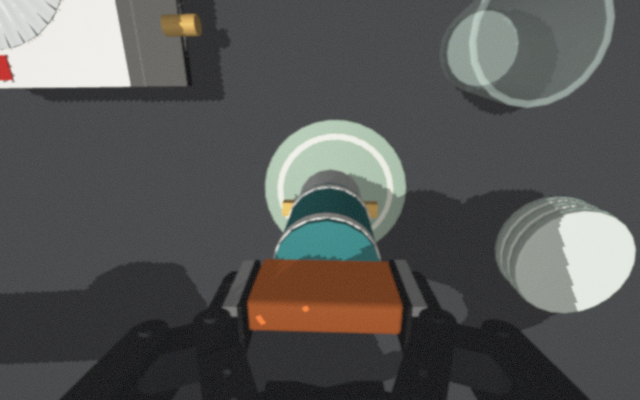

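```bash
python3 - <<'E'
from h import *
plan([.5313,.2415,.235],-.462)
E
```

```text
yaw now -0.473 turn -0.011
shift [-112.6  148.1 -169.5]
```

Call:
move_arm([
  [[-25, 0, 0], 0, 50],
  [[-60, 0, 0], 0, 50],
  [[-95, 0, 0], 0, 50],
  [[-118, 20, -20], 0, 50],
  [[-118, 45, -45], 0, 50],
  [[-118, 70, -75], 0, 50],
  [[-118, 95, -100], 0, 50],
  [[-118, 115, -125], 0, 50],
])

```text
clock: 15.97
position: [0.5543, 0.1936, 0.2376]
ee_rot: [0.675, 0.169, 0.699, -0.162]
contact_force: [1.1, -0.5, -1.8]
width: 0.0581
```

```bash
python3 - <<'E'
from h import *
show();plan([.5313,.2415,.235],-.462)
im=viewer.get_image("side");cv2.imwrite("pics/l1.png",cv2.resize(im[60:220,210:370,::-1],None,fx=3.7,fy=3.7))
E
```

```text
t 15.97 pos [0.5543 0.1936 0.2376] q [0.202 0.304 1.449 0.025 1.415 0.672] w 0.0581 F [ 1.1 -0.5 -1.8]
[[-0.031  0.456  0.889]
 [ 0.018  0.89  -0.456]
 [-0.999  0.002 -0.036]]
yaw now -0.473 turn -0.011
shift [  4.2  32.2 -42.2]
```

View pics/l1.png

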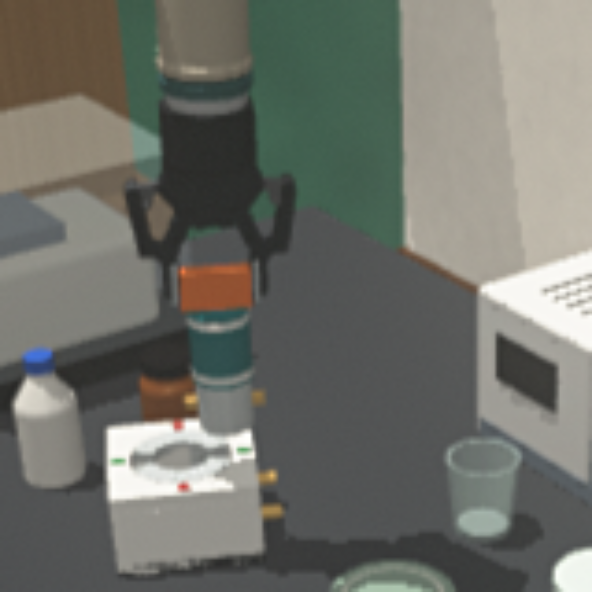

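Call:
move_arm([
  [[0, 15, -20], -0.01, 50],
  [[5, 30, -38], -0.01, 50],
  [[20, 29, -38], -0.01, 50],
  [[30, 29, -38], -0.01, 50],
  [[30, 29, -38], -0.01, 50],
])

```text
clock: 16.43
position: [0.5266, 0.2425, 0.2062]
ee_rot: [0.672, 0.165, 0.705, -0.157]
contact_force: [-0.7, -0.9, -2.3]
width: 0.0584
```

```bash
python3 - <<'E'
from h import *
show();plan([.535,.2395,.208],-.462)
im=viewer.get_image("wrist");cv2.imwrite("pics/m1.png",im[:,:,::-1])
np.savez("m1.npz",**viewer.get_calibration("wrist"))
im=viewer.get_image("side");cv2.imwrite("pics/m2.png",cv2.resize(im[100:230,200:330,::-1],None,fx=4.5,fy=4.5))
E
```

```text
t 16.43 pos [0.5266 0.2425 0.2062] q [0.29  0.314 1.514 0.034 1.348 0.741] w 0.0584 F [-0.7 -0.9 -2.3]
[[-0.042  0.443  0.895]
 [ 0.022  0.896 -0.443]
 [-0.999  0.001 -0.048]]
yaw now -0.459 turn 0.003
shift [-2.2  1.1  8.8]
```

View pics/m1.png

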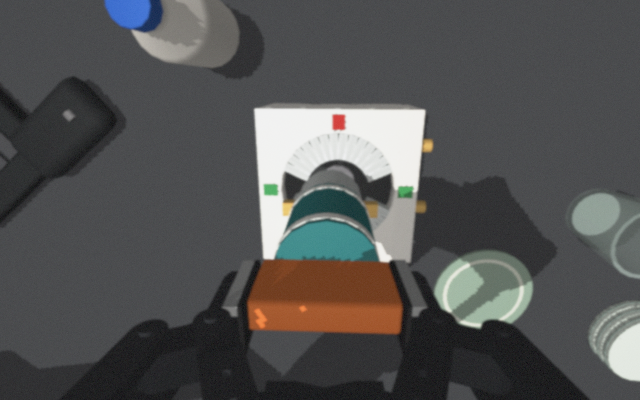

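View pics/m2.png

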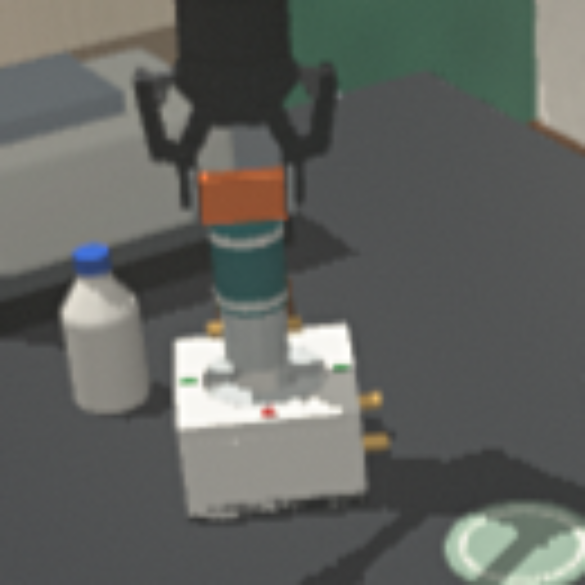

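```bash
python3 - <<'E'
import cv2
im=cv2.imread('pics/m1.png'); cv2.imwrite('pics/m3.png',cv2.resize(im[95:345,230:440],None,fx=3.7,fy=2.4,interpolation=cv2.INTER_CUBIC))
cv2.imwrite('pics/m4.png',cv2.resize(im[100:250,250:430],None,fx=4.4,fy=4,interpolation=cv2.INTER_CUBIC))
E
```

```text
(no output)
```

View pics/m4.png

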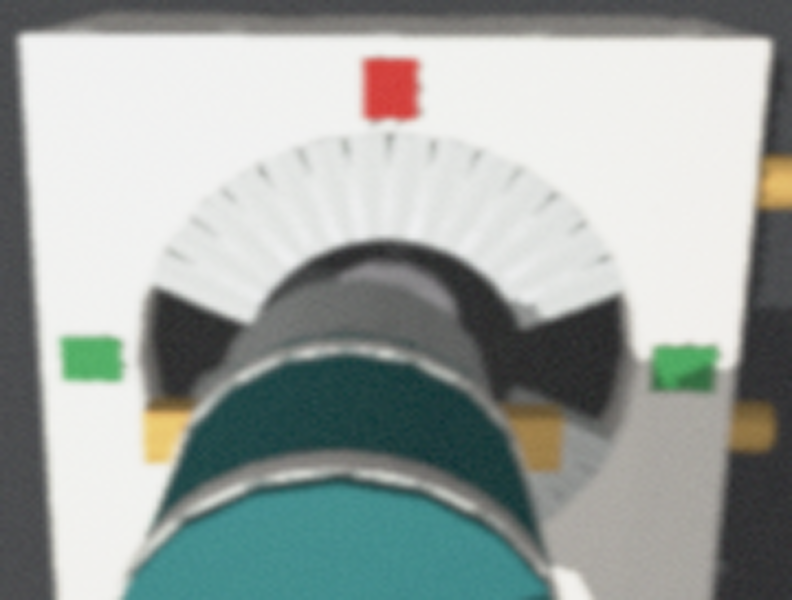

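View pics/m3.png

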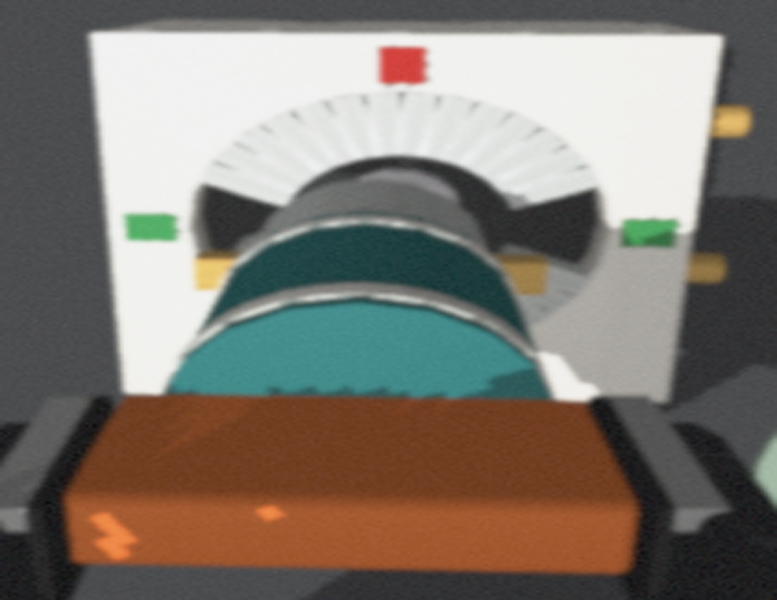

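```bash
cat > fit.py <<'E'
from h import *
from scipy.optimize import least_squares
def fitcart(c,st,obs):
    R=toolR(st); p0=st["position"]
    def pts(q):
        # q: y,z offset of origin at bar (mm), depth of origin below TCP(mm), rot about ty,tz,tx
        Rc=R@Rn.from_rotvec([q[3],q[4],q[5]]).as_matrix()
        ax=-Rc[:,0]; yy=Rc[:,2]; xx=-Rc[:,1]
        o=p0+R@np.array([0,q[0],q[1]])*1e-3 - ax*q[2]*1e-3
        return o,xx,yy,ax
    def res(q):
        o,xx,yy,ax=pts(q)
        r=[(proj(c,o+xx*k[0]+yy*k[1]+ax*k[2])[0]-np.array(u))  for k,u in obs]
        return np.concatenate([np.ravel(r),[(q[2]-114)/3*1.0,q[3]/.02,q[4]/.02,q[5]/.05]])
    s=least_squares(res,[0,0,114,0,0,0]); return s,pts(s.x)
def fitstation(c,obs):
    def res(p):
        k,s=np.cos(p[2]),np.sin(p[2]); Rz=np.array([[k,-s,0],[s,k,0],[0,0,1]])
        return np.ravel([proj(c,Rz@np.array(a)+[p[0],p[1],.08])[0]-np.array(u) for a,u in obs])
    return least_squares(res,[.53,.24,-.46])
E
python3 - <<'E'
from fit import *
c=dict(np.load("m1.npz")); st=manip.get_state()
f=lambda x,y:(x/4.4+249.6,y/4+99.6); g=lambda x,y:(x/3.7+229.6,y/2.4+94.6)
# image right = +tool z = cart +y ; image up=+tool y= cart -x
obs=[((-.005,-.034,.028),f(145,410)),((.005,-.034,.028),f(145,462)),((-.005,.034,.028),f(562,412)),((.005,.034,.028),f(562,470)),
((-.007,-.03,.147),g(67,495)),((-.007,.03,.147),g(640,505)),((.007,.03,.147),g(632,572)),((.007,-.03,.147),g(72,562))]
s,(o,xx,yy,ax)=fitcart(c,st,obs); print(s.x.round(3),s.fun.round(1)); print("origin",o.round(4),"axis",ax.round(3))
e=fitstation(c,[((-.056,0,0),f(92,358)),((.056,0,0),f(684,368)),((0,.056,0),f(391,89)),((-.065,.065,0),f(18,35)),((.065,.065,0),f(772,39))])
print(e.x,e.fun.round(1))
d=toolR(st).T@np.array([e.x[0]-o[0],e.x[1]-o[1],0])*1000; print("shift needed tool",d.round(1), "yaw cart", np.arctan2(yy[1],yy[0]))
E
```

```text
[-1.81500e+00  1.46000e-01  1.16875e+02  6.00000e-03 -3.10000e-02
  6.00000e-03] [-0.1 -0.2  0.4 -0.2  0.1  0.8 -0.7 -0.7 -0.5 -0.6  0.4 -1.  -0.3  0.8
  0.6  1.   1.   0.3 -1.5  0.1]
origin [0.5271 0.2427 0.0917] axis [ 0.007 -0.016  1.   ]
[ 0.53277739  0.24195468 -0.46413648] [-0.4  0.1  0.4 -0.2 -0.1 -0.7  0.9  0.3 -0.7  0.4]
shift needed tool [-0.2  1.9  5.4] yaw cart -0.4662830020401493
```

Call:
move_arm([
  [[0, 2, 5.5], 0, 50],
  [[0, 2, 5.5], 0, 50],
  [[4, 2, 5.7], 0, 50],
  [[8, 2, 6], 0, 50],
  [[12, 2, 6.2], 0, 50],
  [[12, 2, 6.2], 0, 50],
])

```text
clock: 17.03
position: [0.534, 0.2415, 0.1952]
ee_rot: [0.673, 0.166, 0.704, -0.157]
contact_force: [-0.6, 0.2, -2.5]
width: 0.0582
```

```bash
python3 - <<'E'
from h import *
st,R=show(); print(R.T@st["contact_force"])
im=viewer.get_image("wrist");cv2.imwrite("pics/n1.png",im[:,:,::-1])
np.savez("n1.npz",**viewer.get_calibration("wrist"))
cv2.imwrite('pics/n4.png',cv2.resize(im[100:340,230:440,::-1],None,fx=3.7,fy=2.4,interpolation=cv2.INTER_CUBIC))
im=viewer.get_image("side");cv2.imwrite("pics/n2.png",cv2.resize(im[100:230,200:330,::-1],None,fx=4.5,fy=4.5))
E
```

```text
t 17.03 pos [0.534  0.2415 0.1952] q [0.285 0.329 1.519 0.035 1.325 0.737] w 0.0582 F [-0.6  0.2 -2.5]
[[-0.04   0.445  0.895]
 [ 0.023  0.896 -0.444]
 [-0.999  0.003 -0.046]]
[ 2.48061805 -0.06027909 -0.49828216]
```

View pics/n4.png

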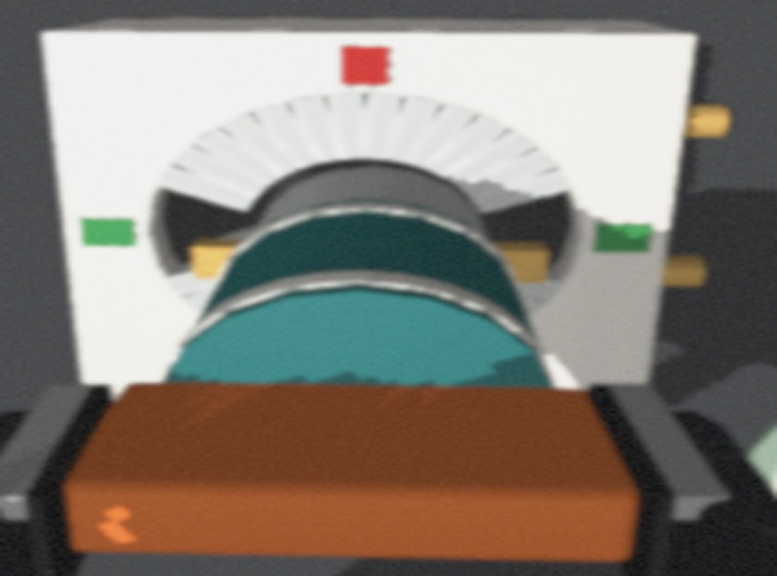

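View pics/n2.png

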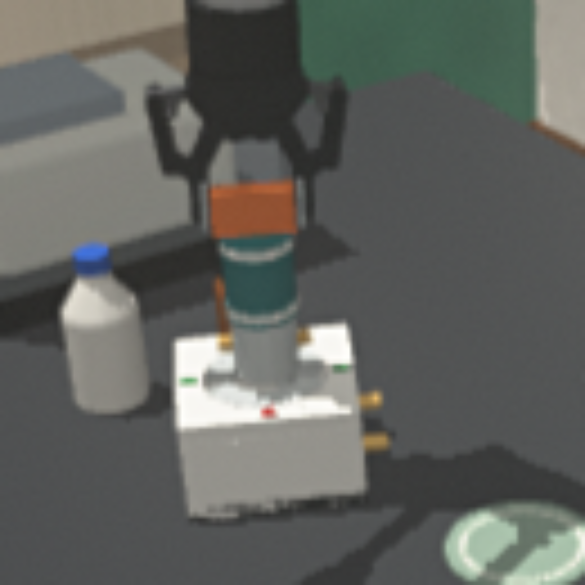

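```bash
python3 - <<'E'
from fit import *
c=dict(np.load("n1.npz")); st=manip.get_state()
g=lambda x,y:(x/3.7+229.6,y/2.4+99.6)
obs=[((-.005,-.034,.028),g(191,246)),((.005,-.034,.028),g(191,277)),((-.005,.034,.028),g(548,247)),((.005,.034,.028),g(548,280)),
((-.007,-.03,.147),g(67,485)),((-.007,.03,.147),g(638,492)),((.007,.03,.147),g(631,560)),((.007,-.03,.147),g(72,550))]
s,(o,xx,yy,ax)=fitcart(c,st,obs); print(s.x.round(3),s.fun.round(1)); print("origin",o.round(4),"axis",ax.round(3))
e=fitstation(c,[((-.056,0,0),g(108,232)),((.056,0,0),g(623,238)),((0,.056,0),g(366,65)),((-.065,.065,0),g(42,34)),((.065,.065,0),g(697,37))])
print(e.x,e.fun.round(1))
R=toolR(st)
d=R.T@np.array([e.x[0]-o[0],e.x[1]-o[1],0])*1000; print("shift needed tool",d.round(1), "yaw cart", np.arctan2(yy[1],yy[0]))
print("down",(R.T@[0,0,-1]).round(3)); rel=R.T@(o-st["position"])*1000; print("origin in tool",rel.round(1))
for ph in (0,.5,1.0,1.57): 
    v=Rn.from_rotvec([ph,0,0]).apply(rel)-rel; print(ph,(-v).round(1))
E
```

```text
[-1.50400e+00  7.15000e-01  1.16109e+02  3.00000e-03 -3.00000e-02
  1.00000e-02] [ 0.7 -0.3  1.3 -0.3 -0.8  0.4 -1.5 -0.3 -0.8 -0.9  0.7 -0.7 -0.2  0.6
  0.5  1.4  0.7  0.1 -1.5  0.2]
origin [0.5335 0.2424 0.0799] axis [ 0.007 -0.02   1.   ]
[ 0.53157174  0.24194728 -0.4652873 ] [-0.4  0.3  0.5  0.4 -0.1 -0.1  0.4 -0.3 -0.4 -0.2]
shift needed tool [ 0.1 -1.2 -1.5] yaw cart -0.46364795204764353
down [ 0.999 -0.004  0.045]
origin in tool [116.1  -0.3   4.2]
0 [-0. -0. -0.]
0.5 [0.  1.9 0.7]
1.0 [-0.   3.3  2.2]
1.57 [-0.   3.8  4.5]
```

Call:
move_arm([
  [[4, -1, -1], 0, 50],
  [[8, -1, -0.8], 0, 50],
  [[12, -1, -0.6], 0, 50],
  [[16, -1, -0.4], 0, 50],
  [[20, -1, -0.2], 0, 50],
  [[22, -1, 0], 0, 50],
], force=115)

```text
clock: 17.63
position: [0.5327, 0.2413, 0.1732]
ee_rot: [0.673, 0.166, 0.704, -0.156]
contact_force: [0.1, 0.9, -2.3]
width: 0.0583
```

```bash
python3 - <<'E'
from h import *
st,R=show(); print(R.T@st["contact_force"])
im=viewer.get_image("wrist");np.savez("o1.npz",**viewer.get_calibration("wrist"))
cv2.imwrite('pics/o4.png',cv2.resize(im[100:340,230:440,::-1],None,fx=3.7,fy=2.4,interpolation=cv2.INTER_CUBIC))
im=viewer.get_image("side");cv2.imwrite("pics/o2.png",cv2.resize(im[100:230,200:330,::-1],None,fx=4.5,fy=4.5))
E
```

```text
t 17.63 pos [0.5327 0.2413 0.1732] q [0.285 0.342 1.556 0.035 1.275 0.735] w 0.0583 F [ 0.1  0.9 -2.3]
[[-0.039  0.444  0.895]
 [ 0.024  0.896 -0.444]
 [-0.999  0.004 -0.046]]
[ 2.2728926   0.79319337 -0.22052279]
```

View pics/o4.png

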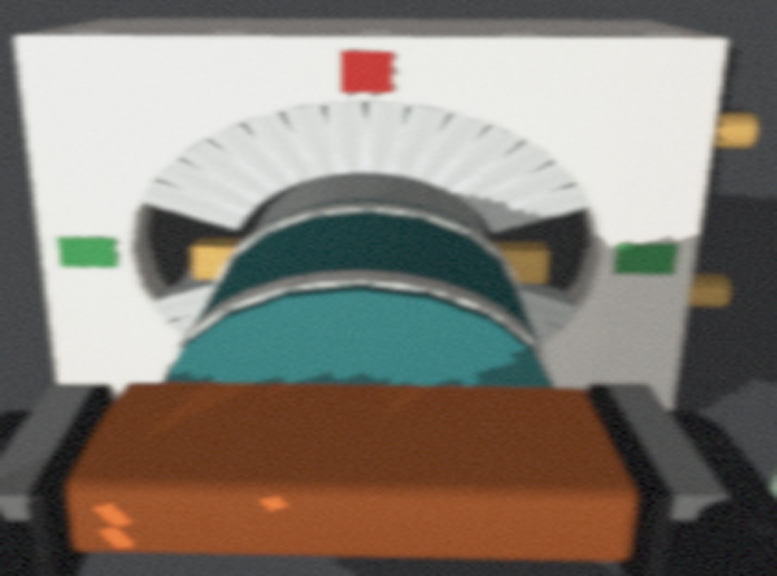

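View pics/o2.png

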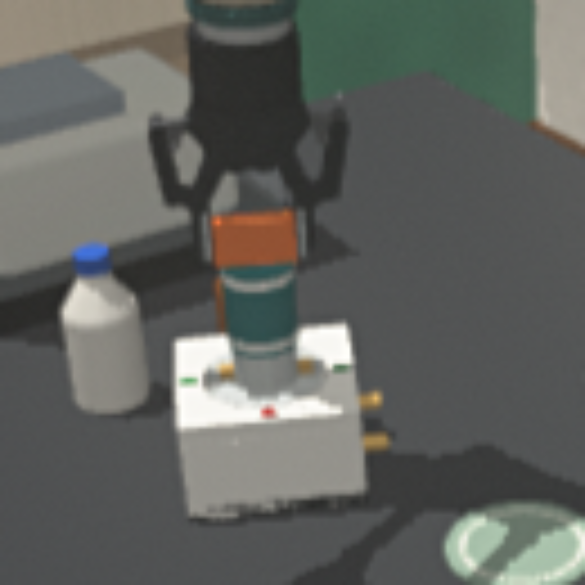

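Call:
move_arm([
  [[4, 0, 0.2], 0, 50],
  [[8, 0, 0.4], 0, 50],
  [[12, 0, 0.6], 0, 50],
  [[15, 0, 0.7], 0, 50],
  [[18, 0, 0.8], 0, 50],
  [[19, 0, 0.9], 0, 50],
])

```text
clock: 18.23
position: [0.5333, 0.2416, 0.1557]
ee_rot: [0.673, 0.167, 0.703, -0.156]
contact_force: [-1.5, 0.1, 8.6]
width: 0.058
```

```bash
python3 - <<'E'
from h import *
st,R=show(); print(R.T@st["contact_force"])
im=viewer.get_image("wrist");np.savez("p1.npz",**viewer.get_calibration("wrist"))
cv2.imwrite('pics/p4.png',cv2.resize(im[100:340,210:450,::-1],None,fx=3.2,fy=2.4,interpolation=cv2.INTER_CUBIC))
im=viewer.get_image("side");cv2.imwrite("pics/p2.png",cv2.resize(im[100:230,200:330,::-1],None,fx=4.5,fy=4.5))
E
```

```text
t 18.23 pos [0.5333 0.2416 0.1557] q [0.285 0.355 1.582 0.036 1.233 0.733] w 0.058 F [-1.5  0.1  8.6]
[[-0.038  0.444  0.895]
 [ 0.024  0.896 -0.444]
 [-0.999  0.005 -0.045]]
[-8.53420987 -0.56145637 -1.72392895]
```

View pics/p4.png

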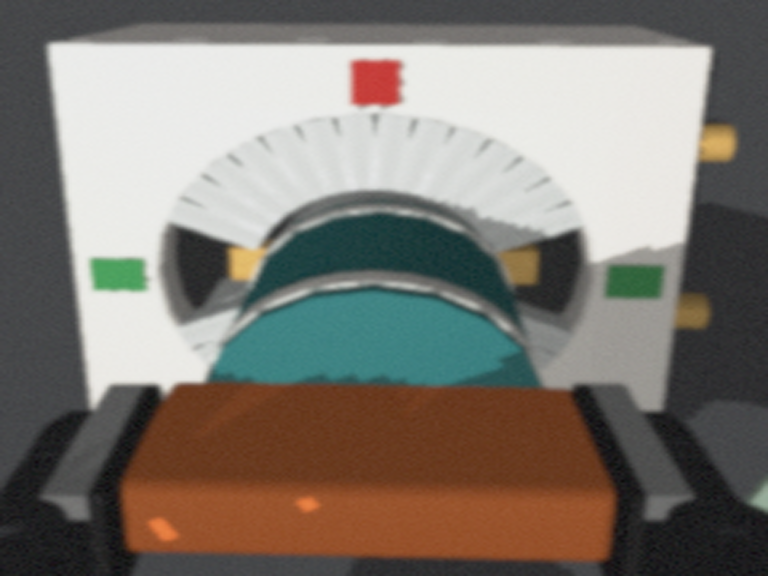

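View pics/p2.png

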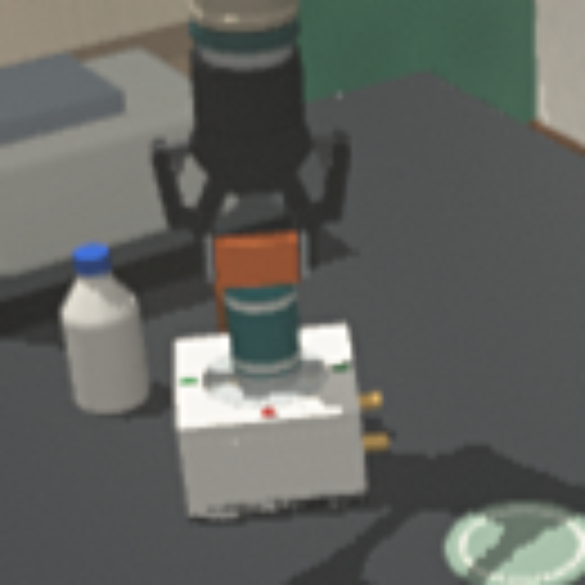

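Call:
move_arm([
  [[3, 0, 0], 0, 50],
  [[5, 0, 0], 0, 50],
  [[7, 0, 0], 0, 50],
  [[7, 0, 0], 0, 50],
])

```text
clock: 18.67
position: [0.5333, 0.2419, 0.151]
ee_rot: [0.674, 0.167, 0.703, -0.156]
contact_force: [-2.3, -0.9, 12.1]
width: 0.0584
```

```bash
python3 - <<'E'
from h import *
st,R=show(); print(R.T@st["contact_force"])
E
```

```text
t 18.67 pos [0.5333 0.2419 0.151 ] q [0.286 0.358 1.59  0.036 1.221 0.733] w 0.0584 F [-2.3 -0.9 12.1]
[[-0.036  0.444  0.895]
 [ 0.025  0.896 -0.444]
 [-0.999  0.006 -0.043]]
[-12.00797548  -1.7529582   -2.18885606]
```

Call:
move_arm([
  [[4, 0.3, 0.1], 0.08, 50],
  [[4, 0.6, 0.2], 0.18, 50],
  [[4, 0.9, 0.3], 0.3, 50],
  [[4, 1.2, 0.5], 0.42, 50],
  [[4, 1.5, 0.7], 0.54, 50],
  [[4, 1.8, 0.9], 0.66, 50],
  [[4, 2, 1.2], 0.78, 50],
  [[4, 2.2, 1.5], 0.9, 50],
])

```text
clock: 19.33
position: [0.5354, 0.2446, 0.1498]
ee_rot: [0.533, 0.446, 0.564, -0.446]
contact_force: [-4.6, 1.0, 13.3]
width: 0.058
```

```bash
python3 - <<'E'
from h import *
st,R=show(); print(R.T@st["contact_force"], "yaw",np.arctan2(R[1,2],R[0,2]), st["moment"])
im=viewer.get_image("wrist");np.savez("q1.npz",**viewer.get_calibration("wrist"))
cv2.imwrite('pics/q4.png',cv2.resize(im[100:340,210:450,::-1],None,fx=3.2,fy=2.4,interpolation=cv2.INTER_CUBIC))
im=viewer.get_image("side");cv2.imwrite("pics/q2.png",cv2.resize(im[100:230,200:330,::-1],None,fx=4.5,fy=4.5))
E
```

```text
t 19.33 pos [0.5354 0.2446 0.1498] q [0.288 0.362 1.588 0.039 1.217 1.64 ] w 0.058 F [-4.6  1.  13.3]
[[-0.034  0.979  0.203]
 [ 0.028  0.204 -0.979]
 [-0.999 -0.028 -0.034]]
[-13.08818445  -4.68381702  -2.38019644] yaw -1.3664942824922588 [0.37877398 0.79881173 0.17002323]
```

View pics/q4.png

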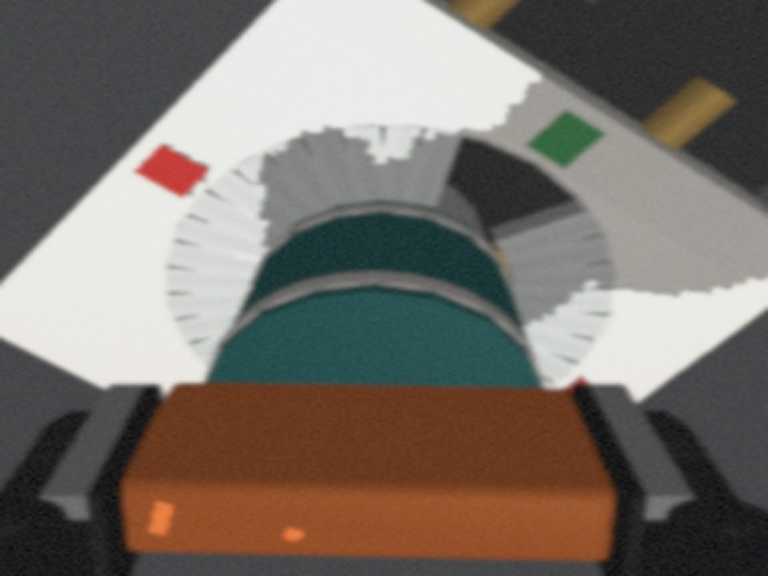

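View pics/q2.png

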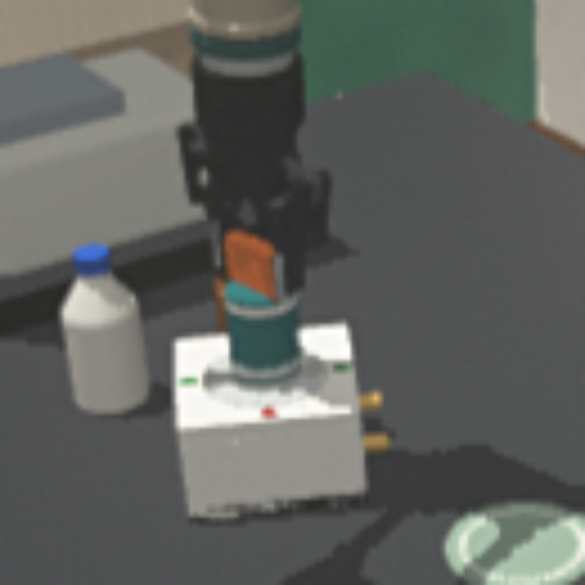

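Call:
move_arm([
  [[2, -1, 0], 0.1, 50],
  [[2, -1, 0], 0.22, 50],
  [[2, -1, 0], 0.34, 50],
  [[2, -1, 0], 0.46, 50],
  [[2, -1, 0], 0.57, 50],
  [[2, -1, 0], 0.66, 50],
  [[2, -1, 0], 0.7, 50],
  [[2, -1, 0], 0.7, 50],
])

```text
clock: 20.1
position: [0.5359, 0.2444, 0.1509]
ee_rot: [-0.349, -0.603, -0.377, 0.61]
contact_force: [-1.3, -1.5, 12.7]
width: 0.0582
```

```bash
python3 - <<'E'
from h import *
st,R=show(); print(R.T@st["contact_force"], "yaw",np.arctan2(R[1,2],R[0,2]), st["moment"])
im=viewer.get_image("wrist");np.savez("r1.npz",**viewer.get_calibration("wrist"))
cv2.imwrite('pics/r4.png',cv2.resize(im[100:340,210:450,::-1],None,fx=3.2,fy=2.4,interpolation=cv2.INTER_CUBIC))
im=viewer.get_image("side");cv2.imwrite("pics/r2.png",cv2.resize(im[100:230,200:330,::-1],None,fx=4.5,fy=4.5))
E
```

```text
t 20.1 pos [0.5359 0.2444 0.1509] q [0.288 0.359 1.589 0.038 1.213 2.338] w 0.0582 F [-1.3 -1.5 12.7]
[[-0.029  0.88  -0.473]
 [ 0.028 -0.473 -0.881]
 [-0.999 -0.039 -0.011]]
[-12.71170794  -0.90838043   1.76409682] yaw -2.063823575181039 [-0.30327358  0.30135072  0.05833916]
```

View pics/r4.png

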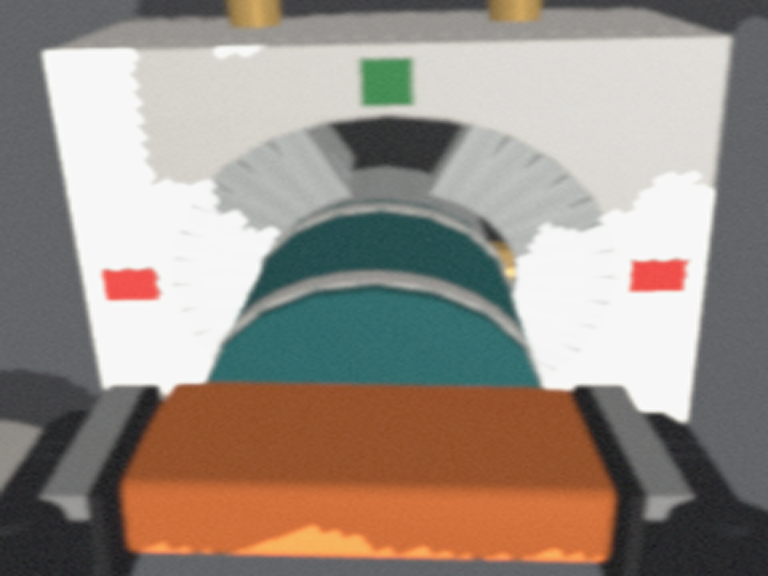

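View pics/r2.png

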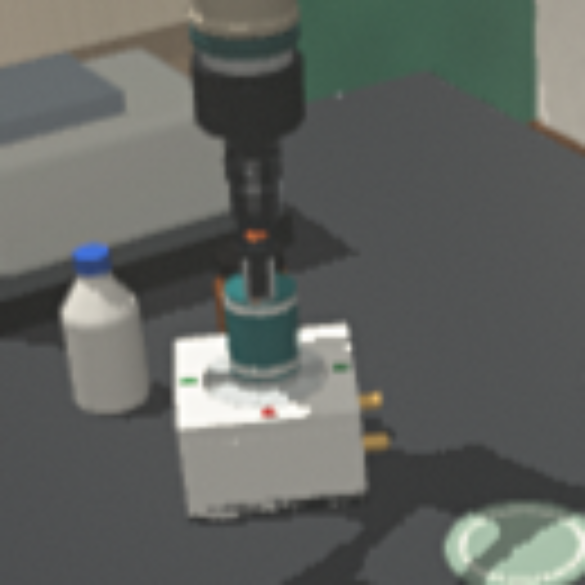

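Call:
move_arm([
  [[-1, 0, 0], -0.03, 50],
  [[-3, 0, 0], -0.03, 50],
  [[-5, 0, 0], -0.03, 50],
  [[-6, 0, 0], -0.03, 50],
  [[-6, 0, 0], -0.03, 50],
])

```text
clock: 20.62
position: [0.5361, 0.2442, 0.1576]
ee_rot: [-0.358, -0.598, -0.386, 0.604]
contact_force: [-2.3, -0.4, 6.4]
width: 0.0581
```

```bash
python3 - <<'E'
from h import *
st,R=show(); print(R.T@st["contact_force"], "yaw",np.arctan2(R[1,2],R[0,2]), st["moment"])
E
```

```text
t 20.62 pos [0.5361 0.2442 0.1576] q [0.287 0.353 1.58  0.038 1.228 2.307] w 0.0581 F [-2.3 -0.4  6.4]
[[-0.028  0.895 -0.446]
 [ 0.028 -0.445 -0.895]
 [-0.999 -0.038 -0.013]]
[-6.37942927 -2.11561574  1.25752357] yaw -2.0325911737620057 [-0.17801587  0.40451671  0.01765085]
```

Call:
move_arm([
  [[-1.5, 0, 0], 0, 50],
  [[-3, 0, 0], 0, 50],
  [[-3, 0, 0], 0, 50],
])

```text
clock: 20.87
position: [0.5357, 0.2442, 0.1581]
ee_rot: [-0.358, -0.597, -0.387, 0.605]
contact_force: [1.9, 1.3, -14.8]
width: 0.0581
```

```bash
python3 - <<'E'
from h import *
st,R=show(); print(R.T@st["contact_force"], "yaw",np.arctan2(R[1,2],R[0,2]), st["moment"])
im=viewer.get_image("wrist")
cv2.imwrite('pics/s4.png',cv2.resize(im[100:340,210:450,::-1],None,fx=3.2,fy=2.4,interpolation=cv2.INTER_CUBIC))
E
```

```text
t 20.87 pos [0.5357 0.2442 0.1581] q [0.287 0.354 1.578 0.038 1.231 2.306] w 0.0581 F [  1.9   1.3 -14.8]
[[-0.031  0.895 -0.446]
 [ 0.028 -0.445 -0.895]
 [-0.999 -0.04  -0.012]]
[14.7998401   1.69013904 -1.83408347] yaw -2.032681455982793 [ 0.78235474 -0.77705537  0.09355565]
```

View pics/s4.png

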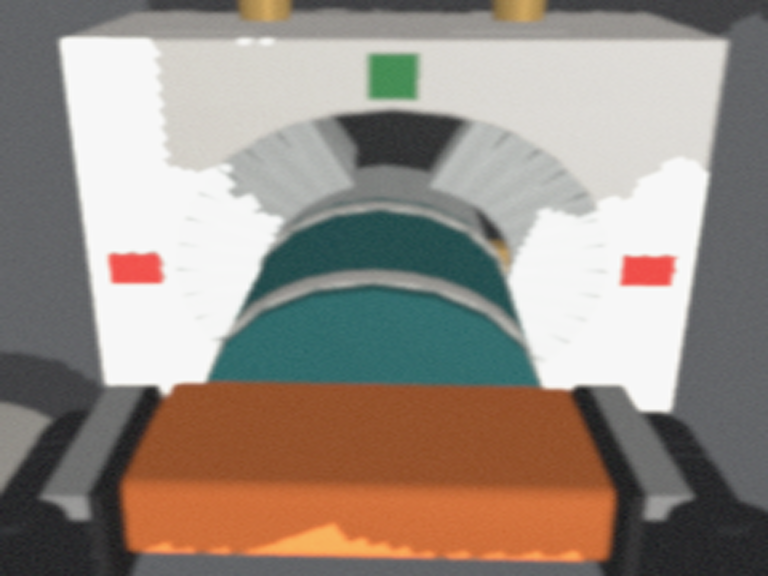

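Call:
move_arm([
  [[1, 0, 0], 0, 50],
  [[1, 0, 0], 0, 62],
  [[1, 0, 0], 0, 72],
  [[1, 0, 0], 0, 82],
  [[1, 0, 0], 0, 84],
  [[1, 0, 0], 0, 84],
], force=20)

```text
clock: 21.42
position: [0.536, 0.2443, 0.1579]
ee_rot: [-0.358, -0.597, -0.386, 0.605]
contact_force: [0.1, -0.3, 0.5]
width: 0.0844
```

```bash
python3 - <<'E'
from h import *
st,R=show()
im=viewer.get_image("wrist")
cv2.imwrite('pics/t4.png',cv2.resize(im[100:360,170:490,::-1],None,fx=2.4,fy=2.3))
E
```

```text
t 21.42 pos [0.536  0.2443 0.1579] q [0.287 0.354 1.579 0.038 1.23  2.307] w 0.0844 F [ 0.1 -0.3  0.5]
[[-0.03   0.895 -0.446]
 [ 0.029 -0.445 -0.895]
 [-0.999 -0.039 -0.013]]
```

View pics/t4.png

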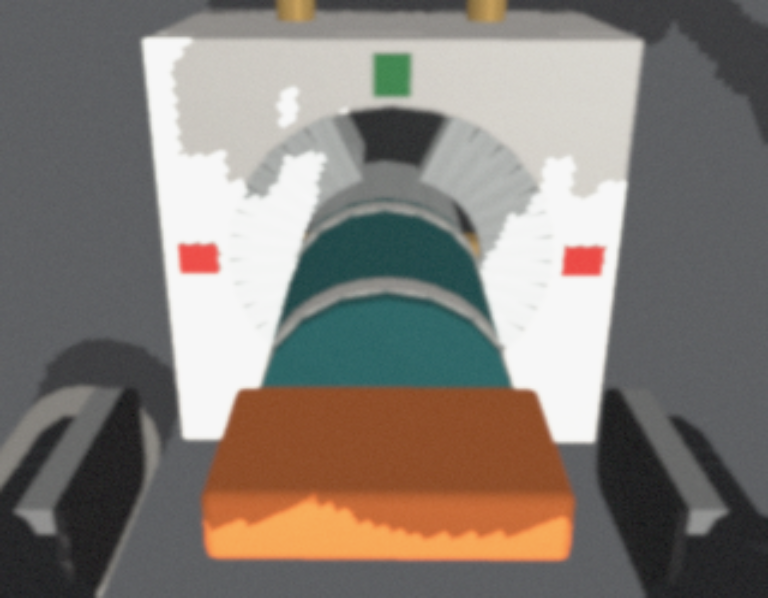

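Released cleanly: bar parallel with the red marks (rows ~258 both sides), fingers clear on both sides. Retreat upward.

Call:
move_arm([
  [[-20, 0, 0], 0, 84],
  [[-45, 0, 0], 0, 84],
  [[-75, 0, 0], 0, 84],
  [[-105, 0, 0], 0, 84],
  [[-120, 0, 0], 0, 84],
  [[-120, 0, 0], 0, 84],
  [[-120, 0, 0], 0, 84],
])

```text
clock: 22.05
position: [0.5398, 0.2409, 0.2784]
ee_rot: [-0.358, -0.598, -0.386, 0.604]
contact_force: [-0.2, -0.6, -0.7]
width: 0.0842
```

```bash
python3 - <<'E'
from h import *
st,R=show()
im=viewer.get_image("wrist"); cv2.imwrite('pics/u1.png',im[:,:,::-1])
im=viewer.get_image("side");cv2.imwrite("pics/u2.png",im[:,:,::-1])
E
```

```text
t 22.05 pos [0.5398 0.2409 0.2784] q [0.28  0.287 1.374 0.036 1.499 2.309] w 0.0842 F [-0.2 -0.6 -0.7]
[[-0.028  0.895 -0.446]
 [ 0.029 -0.445 -0.895]
 [-0.999 -0.038 -0.014]]
```

View pics/u1.png

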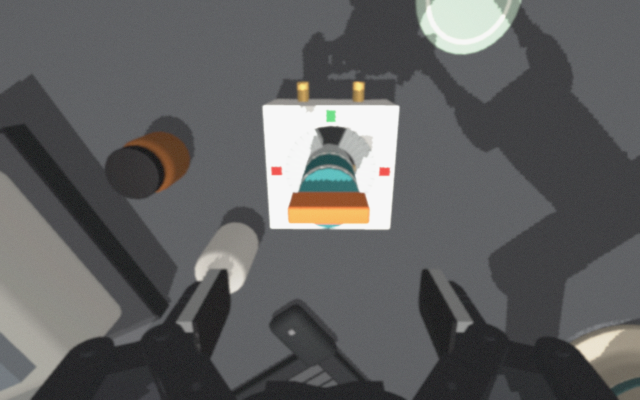

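View pics/u2.png

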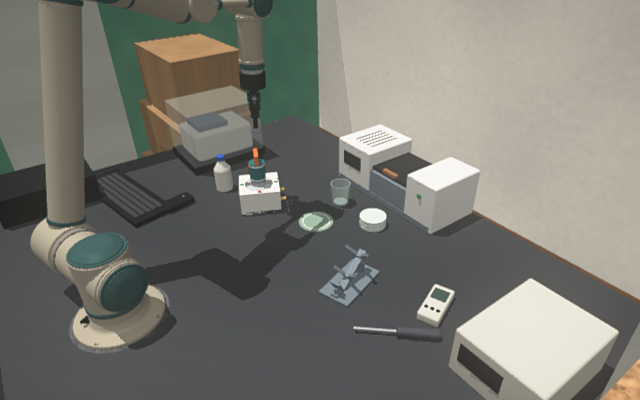

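```bash
python3 - <<'E'
from rig import manip
print(manip.sign_off())
E
```

```text
the job is handed in; nothing more can be done
None
```

The cartridge is locked in the purge station, released and standing clear of the gripper. I handed the job in at about 22 s; no verdict was given.

**What I did**
- I lifted the cartridge from its cradle by the two ends of the orange bar.
- It did not swing upright under its own weight, even at the lightest grip and after a short shake. So I pressed its nose against the station's -x side wall and pivoted it upright there; wall forces reached about 30 N.
- I stood it on the pad, let go of it, then gripped the bar again.
- I centred it over the socket with a fit to the wrist image, which asked for about 5 mm and then 2 mm of correction. It went in, I pressed the spring and turned it a quarter turn clockwise.

**Last checks**
- **Press:** the spring pushed back with about 14–16 N during the turn. I worked out a plunger travel of about 15 mm from that force; I did not read the joint itself.
- **Lock:** pulling up on the cartridge met about 15 N of resistance with almost no movement, so the lugs are in the pockets.
- **Alignment:** the gripper angle was within about 0.01 rad of the red-marked line at release. In the last wrist picture the bar lies parallel to the red marks and its centre is about 1 pixel off theirs.
- **Surroundings:** nothing else on the bench looks moved in the last side picture.

**What did not go to plan:** the tool drifted out of vertical by up to 0.05 rad over the run. The moves had no way to tilt it back, so I allowed for it with small sideways shifts. I did not measure the final height of the cartridge in the socket.

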